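# Hang a display module on the sloped test rail

## Robot

A 6-joint arm with a two-finger parallel gripper is mounted at the origin on the work surface. World frame = base frame: x ahead of the robot, y to its left, z up, the work surface at z = 0. Lengths are in mm, angles in rad, forces in N, time in s.
With the tool pointing down it reaches from about 350 to 875 mm from the base axis. Payload 4.2 kg.
Tool frame: the origin (TCP) lies at the very end of the fingers, on their centre line; the grasp point (between the pads) lies 19 mm behind it (arm.tcp_to_grasp is the x of the grasp point in the tool frame, in mm); x points along the fingers, z is the direction in which the jaws open and shut, and the axes are right-handed (so a half turn about x gives the same grasp; the last joint's range is limited). The gripper opens to 85 mm and grips with 20 to 120 N. Pads are 22 mm wide; open, the fingers measure 114 mm over their backs; the gripper's body (76 mm by 85 mm) begins 54 mm behind the grasp point. The pads swing forward as they close: fully open they stand 13 mm farther back than shut.
Start: joints at [-1.088, 0.385, 0.008, 0, -1.194, -0.259], TCP at [138.728, -609.388, 198.212] pointing down, gripper open.
Joint ranges: [-3.14, 3.14], [-1.21, 2.06], [-1.07, 1.41], [-3.16, 2.05], [-2.99, -0.16], [-3.1, 3.1]. Speed limits (rad/s): [2.79, 2.79, 3.14, 3.14, 3.14, 3.14].

## Interface

Orientations are given as a unit quaternion [x, y, z, w].
In Python, from bench import status, get_image, job, arm gives the robot as it stands.
- The arm moves only by the tool apply_moves, never from a script. Its argument "targets" is text: rows parted by semicolons, each of 5 numbers parted by spaces: the shift along the tool's x, y, z in mm, then the turn about the tool's x in degrees, then the gripper's target within -1 to 1 (shut at 1, half-way at 0, fully open at -1). In form: dx dy dz spin hand; .... A call has 1 to 10 rows; each row is the pose to reach, as a shift and turn from the pose commanded when the call began, along the tool's axes at that moment; what a row does not reach only later rows make up. A row lasts 1/12 s, in which the tool goes at most 41.7 mm and 7.16 degrees, less where a joint would pass 70% of its speed; a pose out of reach is approached as far as the arm can. A call with a gripper value outside its range is refused whole. The fingers move at their own pace and stop on an object; the grip force is fixed at half the most. Time passes only in rows, so rows that repeat a pose let the fingers close. It gives the time, the measured TCP pose, the force and the opening at its end, in the units of the state.
- status.read_state(): the state, without advancing time (a new reading comes with each control period).
- get_image(name): name is "scene" or "side" or "wrist"; returns a dict with "img" (400x640x3 uint8, red, green, blue), "mtx" (3x3 intrinsics, pixels), "world_from_camera" (4x4, takes a point from camera to world coordinates). Camera axes: x right, y down, z forward; pixel columns grow to the right and rows downward; lengths in mm; the calibration is good to about 2 mm. A picture is of the moment at which its call begins. There is no depth.
- job.job_done(): hands the job in, once; it reports no verdict.
The state is a dict: "clock": time; "joints": joint angles; "joint_vel": joint speeds; "joint_efforts": joint torques, N m; "position": TCP position; "ee_rot": TCP orientation; "contact_force": force on the tool from outside, world axes, zero at the start; "wrist_torque": the same for the moment, N m; "gripper_width": finger opening in mm.
Only numpy, scipy, OpenCV 4.12 (cv2) and the standard library are available. Lean on these libraries where they do the work, as an engineer would, in place of code of your own. Each camera call takes 0.05 s, during which the arm holds its last target.

## Task

Hook the module that has a wheeled hanger onto the upper end of the sloped test rail: set its wheels gently into the channel above the sprung catch, feeling for the rail because its height is not known exactly, and never dropping it on or pressing it hard. Keeping hold, push it down the rail until it is wholly through the catch, then let go there so that it rolls by itself to the stop, with the catch sprung back behind it. Leave everything else on the bench where it is.

Things in the scene. Friction and masses are not known exactly. Their poses are not given: they have to be found in the camera images.
- carrier_tab (a point): Centre of the grip tab on top of the loose hooked carrier (0.35 kg, up to 40 % more or less). z up, y along its travel, hook mouth open to +x. Tab: grey block 12 mm in x, 40 in y, 50 high; grasp from above across the 12. Under it, from this point: steel bridge z -25 to -35 mm, 84 mm in y, x -23 to +10 mm; back plate x -23 to -19 mm, 60 in y, runs down to the black module.
- carrier_throat (a point): Middle of the carrier between its two free wheels, level with the wheel undersides, 57 mm under the tab centre. Wheels: white, 20 mm diameter, 8 mm wide, at y -28 and +28 mm. The hook's throat is the 60 mm gap from here down to the module top. Module: black with discs, x -19 to +25 mm, 90 mm in y, 50 high; the carrier stands on its underside, 110 mm below this point.
- stand: Fixed rail stand; origin on the bench under the rail's middle, z up, y horizontal along the rail to its low end. Posts (x +65 to +95 mm) and brackets (at rail level, y -150 and +150 mm) are on the +x side: bring the hook in from -x, module under the rail, the carrier's axes as the stand's, then lower. Height was set by hand: rail, catch and stop are 0 to 26 mm above the lowest setting; not measured.
- rail_mid (a point): Middle of the rail's channel floor, centre line, AT THE LOWEST height setting (165 mm up). Rail: aluminium, 400 mm long, 24 wide, 12 thick below the floor, side lips 5 mm high, 18 mm between them; slopes 6 degrees (0.105 rad) down to +y. It rides on springs and yields straight down 1 mm per 4 N; over 20 N between held carrier and stand is too hard.
- load_point (a point): Where to set the carrier's middle down: on the channel floor's centre line AT THE LOWEST setting; the real floor is 0 to 26 mm higher. 145 mm up the slope from rail_mid, 55 mm from the rail's upper end. A carrier seated here, pitched with the rail, has its tab centre 57 mm off the floor, square to the slope. Axes as the stand's.
- stop_point (a point): On the channel floor (lowest setting) at the face of the black stop block at the rail's low end, 330 mm down the slope from load_point. The block is 32 mm high; the carrier stops when the front of its bridge meets it, its middle 42 mm before this point.
- catch (a joint): Sprung catch: steel arm 6 mm thick, 43 mm long, across the rail 27 mm above its floor (bridge height), 65 mm down the slope from load_point, pivot 43 mm to +x. 0 = shut; swings down-slope only, to 1.45 rad, pushed by the bridge (4 to 10 N; the weight alone cannot), and springs back when the bridge has passed, its middle 110 mm down from load_point. Let go at 115 to 190 mm.
- bottle: Bystander, a loose clear bottle with a green cap; to be left alone (not moved by more than 20 mm).
- tape: Bystander, a loose cardboard ring; to be left alone (not moved by more than 20 mm).
- driver: Bystander, a loose screwdriver; to be left alone (not moved by more than 20 mm).
- foam: Bystander, a loose white foam block; to be left alone (not moved by more than 20 mm).
- disc_cup: Bystander, a loose grey bowl; to be left alone (not moved by more than 20 mm).
- spare_module: Bystander, a loose module without a hook; to be left alone (not moved by more than 20 mm).
There are look-alikes about, which are no part of the job. Leave any orange look-alike of the part that bears carrier_tab alone.

How it is judged:
By the outcome, as a careful person would: the job done as asked, in the order asked, and still so for the second after the job is handed in, with the robot touching nothing.
It also fails if it takes over 51 s, if anything falls off the work surface, if the arm or the gripper's body presses on something with over 40 N, if the wrist force passes 120 N, or if a joint passes its speed limit or range.

## Working session

There is one attempt and no reset: what is moved stays moved. The work goes in short steps, Python scripts to look and compute and a tool call to move; the robot and the scene stay as the last step left them, time stands still between calls to the robot, and variables do not carry over. Pictures are saved under pics/ and viewed, and the job is handed in when it is done.

Besides the shell and the picture viewer there is one more tool, called as name(argument=value, ...) on one line, values as JSON. apply_moves: Moves the arm, as the interface text tells. Its arguments: {"type":"object","properties":{"targets":{"type":"string"}},"required":["targets"]}

```bash
ls; mkdir -p pics
python3 - <<'E'
from bench import status,get_image,job,arm
import cv2,numpy as np
print(status.read_state()); print([a for a in dir(arm) if a[0]!='_'])
for n in ["scene","side","wrist"]:
    d=get_image(n); cv2.imwrite(f"pics/{n}0.png",d["img"][:,:,::-1]); print(n,d["mtx"].round(1).tolist(),d["world_from_camera"].round(3).tolist())
E
```

```text
pics
{'clock': 0.0, 'joints': array([-1.08843492e+00,  3.85572664e-01,  6.61331397e-03, -5.11065443e-04,
       -1.19394587e+00, -2.58581339e-01]), 'joint_vel': array([-0.00010799, -0.00075081,  0.00036161, -0.00164396,  0.00027201,
        0.0017519 ]), 'joint_efforts': array([ 5.48974617e-05, -3.92291451e+01,  1.88400739e+01,  4.18587416e+00,
       -4.58436363e-03,  1.03357553e-05]), 'position': array([ 138.56492765, -608.78315316,  197.10521967]), 'ee_rot': array([-0.55204523,  0.44064265,  0.5532745 ,  0.44155117]), 'contact_force': array([-0.36710839,  0.17935761, -1.02623973]), 'wrist_torque': array([ 0.01144014, -0.01048488,  0.01714544]), 'gripper_width': 85.48306321399073}
['IKError', 'tcp_to_grasp']
scene [[434.2, 0.0, 320.6], [0.0, 434.2, 200.9], [0.0, 0.0, 1.0]] [[-0.806, 0.434, -0.403, 998.437], [0.592, 0.569, -0.57, 631.193], [-0.018, -0.698, -0.716, 965.953], [0.0, 0.0, 0.0, 1.0]]
side [[474.7, 0.0, 322.2], [0.0, 474.7, 200.5], [0.0, 0.0, 1.0]] [[0.873, -0.259, 0.413, -99.889], [-0.487, -0.45, 0.748, -1223.79], [-0.008, -0.854, -0.519, 939.222], [0.0, 0.0, 0.0, 1.0]]
wrist [[319.7, 0.0, 321.7], [0.0, 319.7, 205.2], [0.0, 0.0, 1.0]] [[-0.222, 0.936, 0.273, 68.189], [0.975, 0.212, 0.065, -625.214], [0.003, 0.281, -0.96, 372.986], [0.0, 0.0, 0.0, 1.0]]
```

View pics/scene0.png

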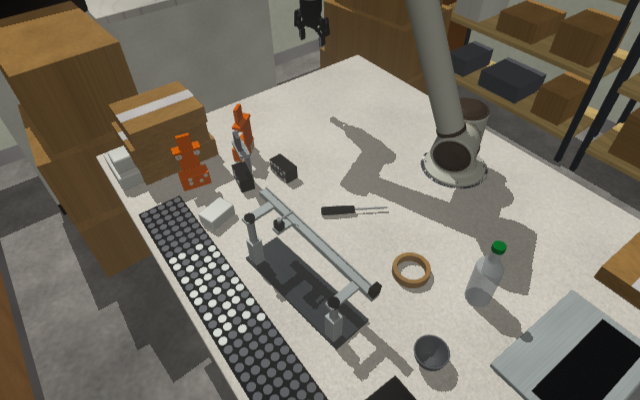

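View pics/side0.png

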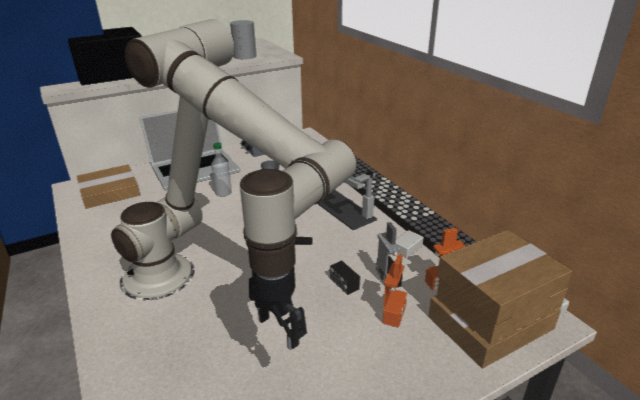

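View pics/wrist0.png

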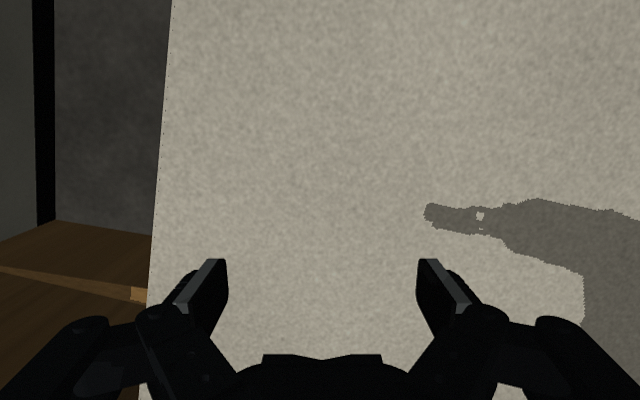

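Run:
```python
import cv2
a=cv2.imread("pics/scene0.png")[90:350,150:400]; cv2.imwrite("pics/scene0c.png",cv2.resize(a,None,fx=2.3,fy=2.3,interpolation=cv2.INTER_CUBIC)[:600])
a=cv2.imread("pics/side0.png")[150:340,310:510]; cv2.imwrite("pics/side0c.png",cv2.resize(a,None,fx=3,fy=3,interpolation=cv2.INTER_CUBIC))
```

```text
(no output)
```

View pics/scene0c.png

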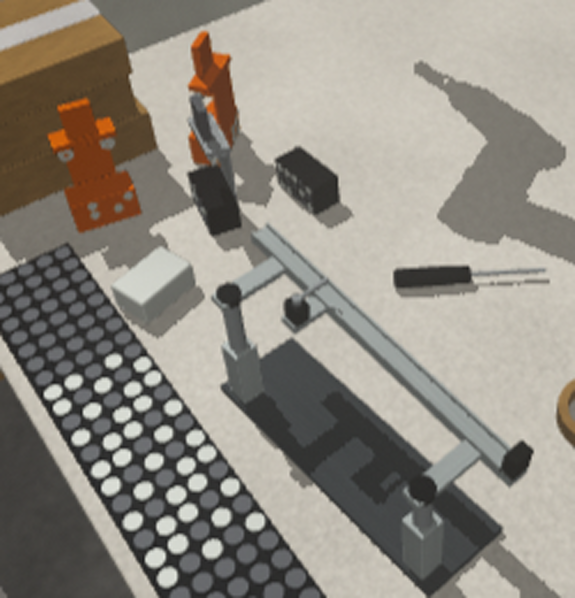

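View pics/side0c.png

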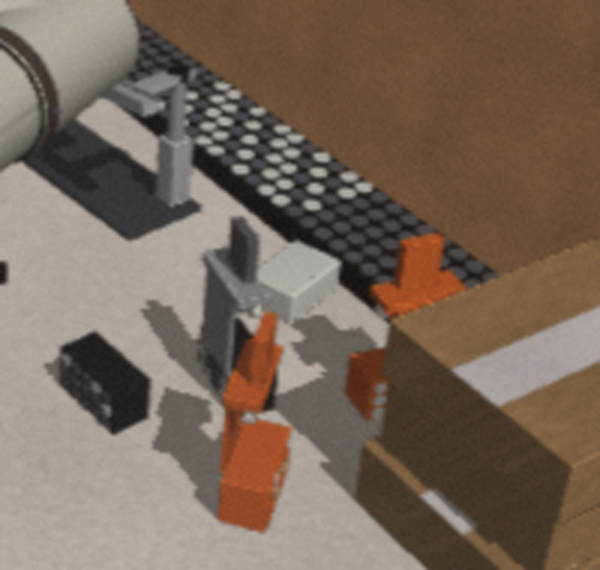

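```bash
cat > h.py <<'E'
from bench import status,get_image,job,arm
import cv2,numpy as np
from scipy.spatial.transform import Rotation as R
def ray(d,px):
    K=d["mtx"];T=d["world_from_camera"]
    v=np.linalg.inv(K)@np.array([px[0],px[1],1.]); v=T[:3,:3]@v
    return T[:3,3],v/np.linalg.norm(v)
def onz(d,px,z):
    o,v=ray(d,px); return o+v*(z-o[2])/v[2]
def tri(*dp):
    A=np.zeros((3,3));b=np.zeros(3);L=[]
    for d,p in dp:
        o,v=ray(d,p);M=np.eye(3)-np.outer(v,v);A+=M;b+=M@o;L.append((o,v))
    x=np.linalg.solve(A,b)
    return x,[float(np.linalg.norm((np.eye(3)-np.outer(v,v))@(x-o))) for o,v in L]
def proj(d,X):
    T=np.linalg.inv(d["world_from_camera"]);p=d["mtx"]@(T[:3,:3]@np.asarray(X,float)+T[:3,3]);return p[:2]/p[2]
def ts():
    s=status.read_state();return s,R.from_quat(s["ee_rot"]).as_matrix()
def pic(n,f):
    d=get_image(n);cv2.imwrite("pics/"+f,d["img"][:,:,::-1]);np.savez("pics/"+f[:-4],**d);return d
def load(f):return dict(np.load("pics/"+f+".npz"))
E
python3 - <<'E'
from h import *
np.set_printoptions(precision=1,suppress=True)
s=get_image("scene");np.savez("pics/scene0",**s);d=get_image("side");np.savez("pics/side0",**d)
print("tab",tri((s,(236,136)),(d,(391,230))))
for z in (160,190):print(onz(s,(264,191),z),onz(s,(374,290),z))
print(onz(s,(297*1/2.3+150,305/2.3+90),190))
print("driver",onz(s,(325,210),10),onz(s,(388,210),10),"spare",onz(s,(283,165),50),'foam',onz(s,(217,205),40),'bottle',onz(s,(499,247),180), onz(s,(479,300),0),'tape',onz(s,(411,268),20))
st,M=ts();print(M)
E
```

```text
tab (array([ 594.7, -364.6,  179.8]), [1.9147374744506354, 1.9147374744507561])
[ 642.5 -132.4  160. ] [611.8 274.8 160. ]
[ 655.7 -103.9  190. ] [626.2 288.  190. ]
[683.   10.9 190. ]
driver [472.1 -91.9  10. ] [321.6  22.7  10. ] spare [ 483.1 -302.2   50. ] foam [ 731.7 -280.    40. ] bottle [320.2 368.3 180. ] [343.4 385.2   0. ] tape [422.5 220.5  20. ]
[[-0.  -1.  -0.2]
 [ 0.  -0.2  1. ]
 [-1.   0.   0. ]]
```

apply_moves(targets="-100 0 0 0 -1; -100 0 0 0 -1; -120 0 0 -5 -1; -200 -485 108 -80 -1; -200 -485 108 -80 -1; -200 -485 108 -80 -1; -200 -485 108 -80 -1; -200 -485 108 -80 -1; -200 -485 108 -80 -1; -200 -485 108 -80 -1")

```text
clock: 1.08
position: [400.4, -484.7, 365.0]
ee_rot: [0.695, -0.133, -0.694, -0.133]
contact_force: [0.4, -1.1, 0.9]
gripper_width: 85.6
```

```bash
cat > to.py <<'E'
from h import *
import sys
def to(p,yaw=None):
    s,M=ts();d=M.T@(np.array(p)-s["position"])
    y=np.degrees(np.arctan2(M[1,1],M[0,1]))
    print("shift",d.round(1),"tooly yaw",y.round(1),"spin", None if yaw is None else ((-(yaw-y)+180)%360-180).__round__(1), 'x',M[:,0].round(3))
if __name__=="__main__":
    a=[float(v) for v in sys.argv[1:]];to(a[:3],a[3] if len(a)>3 else None)
E
python3 to.py 590 -395 400 -86
```

```text
shift [ -34.9 -153.4 -143. ] tooly yaw -111.7 spin -25.7 x [ 0. -0. -1.]
```

apply_moves(targets="-35 -150 -140 -25 -1; -35 -150 -140 -25 -1; -35 -150 -140 -25 -1; -35 -150 -140 -25 -1; -35 -150 -140 -25 -1; -35 -150 -140 -25 -1; -35 -150 -140 -25 -1; -35 -150 -140 -25 -1")

```text
clock: 1.75
position: [585.1, -399.4, 398.9]
ee_rot: [-0.706, -0.019, 0.707, -0.018]
contact_force: [0.1, -0.3, 0.1]
gripper_width: 85.6
```

Run:
```python
from h import *
s,M=ts();print(s["clock"],s["position"],M.round(3).tolist())
pic("wrist","w1.png");pic("side","side1.png")
```

```text
1.75 [ 585.05693943 -399.37266275  398.88198509] [[-0.001, 0.052, -0.999], [0.0, -0.999, -0.052], [-1.0, -0.0, 0.001]]
```

View pics/w1.png

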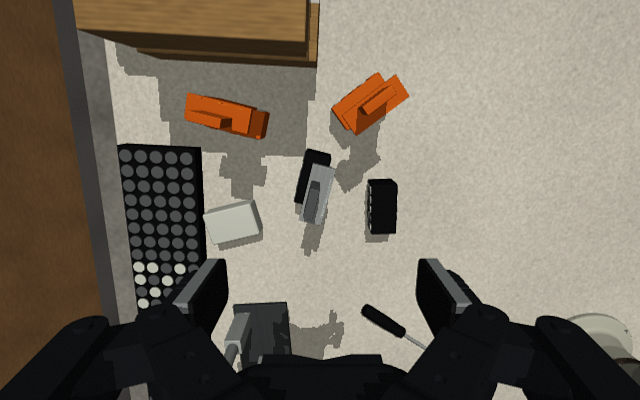

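View pics/side1.png

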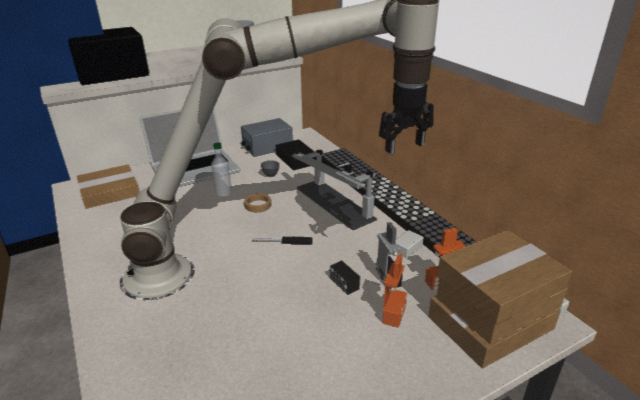

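Run:
```python
import cv2
a=cv2.imread("pics/w1.png")[130:270,240:420]; cv2.imwrite("pics/w1c.png",cv2.resize(a,None,fx=4,fy=4,interpolation=cv2.INTER_CUBIC))
a=cv2.imread("pics/side1.png")[140:290,280:430]; cv2.imwrite("pics/side1c.png",cv2.resize(a,None,fx=4,fy=4,interpolation=cv2.INTER_CUBIC))
```

```text
(no output)
```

View pics/w1c.png

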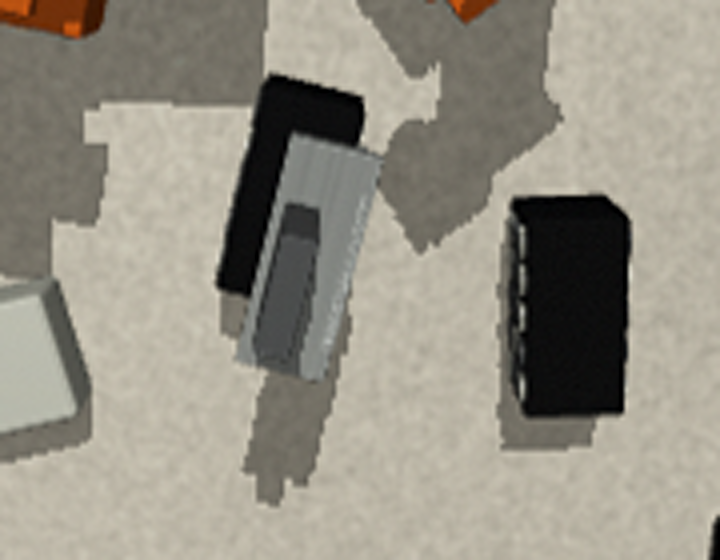

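View pics/side1c.png

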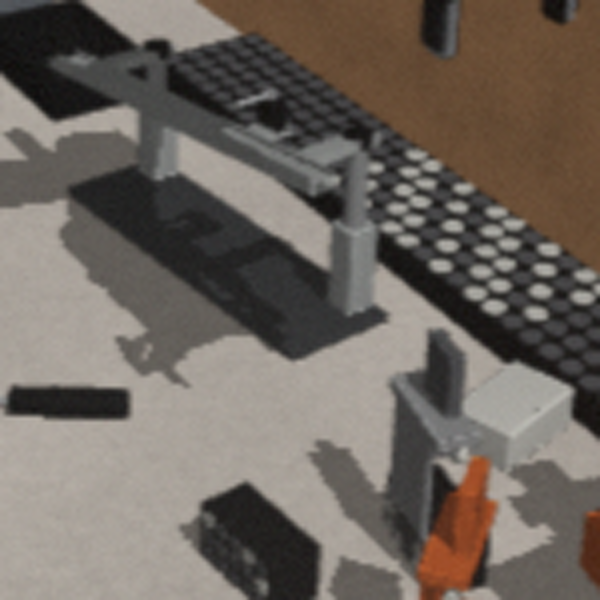

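Run:
```python
from h import *
np.set_printoptions(precision=1,suppress=True)
w=load("w1");d=load("side1");s=load("scene0")
c=lambda p:(p[0]/4+240-.375,p[1]/4+130-.375)
top=[c(p) for p in [(280,238),(318,242),(298,374),(256,363)]]
cen=np.mean(top,axis=0);print(cen)
print("tabtop tri",tri((w,cen),(d,(447/4+280-.4,347/4+140-.4))))
P=[onz(w,p,192) for p in top];print(np.array(P),np.mean(P,axis=0))
for a,b in [(0,3),(1,2)]:
    v=P[b]-P[a];print("yaw of y axis",np.degrees(np.arctan2(v[1],v[0])),np.linalg.norm(v))
B=[onz(w,c(p),142) for p in [(292,132),(382,157),(322,380),(238,360)]]
for a,b in [(0,3),(1,2)]:
    v=B[b]-B[a];print("bridge yaw",np.degrees(np.arctan2(v[1],v[0])),np.linalg.norm(v))
print(np.array(B))
m=[onz(w,c(p),57+0) for p in [(262,85),(218,290)]];v=m[1]-m[0];print("module",np.degrees(np.arctan2(v[1],v[0])),np.linalg.norm(v))
```

```text
[311.6 205.7]
tabtop tri (array([ 595.6, -357.8,  188.2]), [1.943928859452813, 1.943928859452455])
[[ 597.6 -378.5  192. ]
 [ 585.9 -377.8  192. ]
 [ 590.1 -334.5  192. ]
 [ 603.5 -337.5  192. ]] [ 594.3 -357.1  192. ]
yaw of y axis 81.80119215918054 41.37392662615927
yaw of y axis 84.46577574949104 43.492173749012686
bridge yaw 79.25857867962786 84.09204958435312
bridge yaw 78.67344415612232 83.30787782140825
[[ 596.3 -403.5  142. ]
 [ 565.3 -396.6  142. ]
 [ 581.6 -314.9  142. ]
 [ 612.  -320.9  142. ]]
module 79.98131697738621 87.8377872225769
```

```bash
python3 to.py 640 -20 425 -86; python3 to.py 640 150 425 -86
```

```text
shift [ -25.1 -376.9  -75.2] tooly yaw -87.1 spin -1.1 x [ 0. -0. -1.]
shift [ -25.1 -546.6  -83.7] tooly yaw -87.1 spin -1.1 x [ 0. -0. -1.]
```

apply_moves(targets="-25 -377 -75 0 -1; -25 -377 -75 0 -1; -25 -377 -75 0 -1; -25 -377 -75 0 -1; -25 -377 -75 0 -1; -25 -377 -75 0 -1; -25 -377 -75 0 -1; -25 -377 -75 0 -1; -25 -377 -75 0 -1; -25 -377 -75 0 -1")

```text
clock: 2.68
position: [640.1, -15.4, 425.4]
ee_rot: [0.707, 0.02, -0.706, 0.019]
contact_force: [0.5, -0.6, -0.0]
gripper_width: 85.3
```

Run:
```python
from h import *
s,M=ts();print(s["clock"],s["position"],s["joint_vel"].round(2))
pic("wrist","w2.png")
```

```text
2.6833 [640.09916026 -15.40044594 425.392954  ] [ 0.12  0.03  0.05  0.02 -0.04 -0.13]
```

apply_moves(targets="0 -170 -10 0 -1; 0 -170 -10 0 -1; 0 -170 -10 0 -1; 0 -170 -10 0 -1; 0 -170 -10 0 -1; 0 -170 -10 0 -1")

```text
clock: 3.23
position: [641.3, 151.7, 424.2]
ee_rot: [-0.707, -0.019, 0.707, -0.019]
contact_force: [0.7, 0.1, 0.9]
gripper_width: 85.6
```

Run:
```python
from h import *
s,M=ts();print(s["clock"],s["position"],s["joint_vel"].round(2))
pic("wrist","w3.png")
```

```text
3.2333 [641.31899797 151.70695082 424.17133807] [-0.05 -0.02 -0.    0.02 -0.01  0.01]
```

View pics/w2.png

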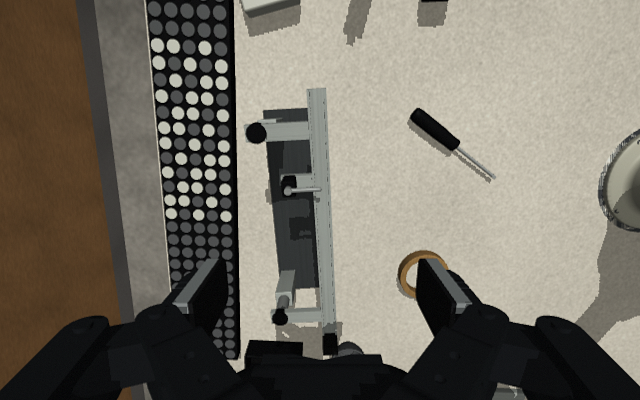

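View pics/w3.png

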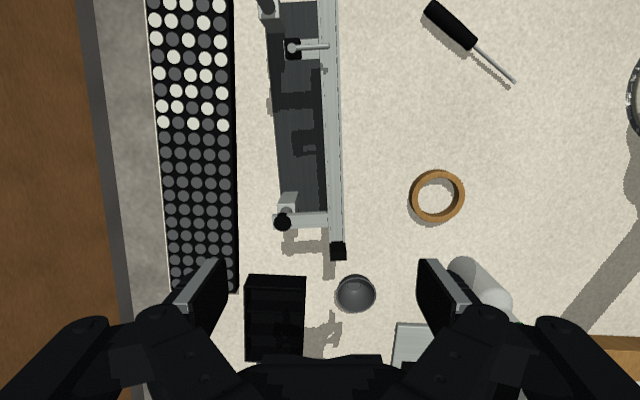

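Run:
```python
import cv2
a=cv2.imread("pics/w2.png")[75:225,240:390]; cv2.imwrite("pics/w2c.png",cv2.resize(a,None,fx=4,fy=4,interpolation=cv2.INTER_CUBIC))
a=cv2.imread("pics/w2.png")[225:365,240:390]; cv2.imwrite("pics/w2d.png",cv2.resize(a,None,fx=4,fy=4,interpolation=cv2.INTER_CUBIC))
a=cv2.imread("pics/w3.png")[0:270,240:370]; cv2.imwrite("pics/w3c.png",cv2.resize(a,None,fx=4,fy=4,interpolation=cv2.INTER_CUBIC)[:600])
a=cv2.imread("pics/w3.png")[150:270,240:370]; cv2.imwrite("pics/w3d.png",cv2.resize(a,None,fx=4,fy=4,interpolation=cv2.INTER_CUBIC)[:600])
```

```text
(no output)
```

View pics/w2c.png

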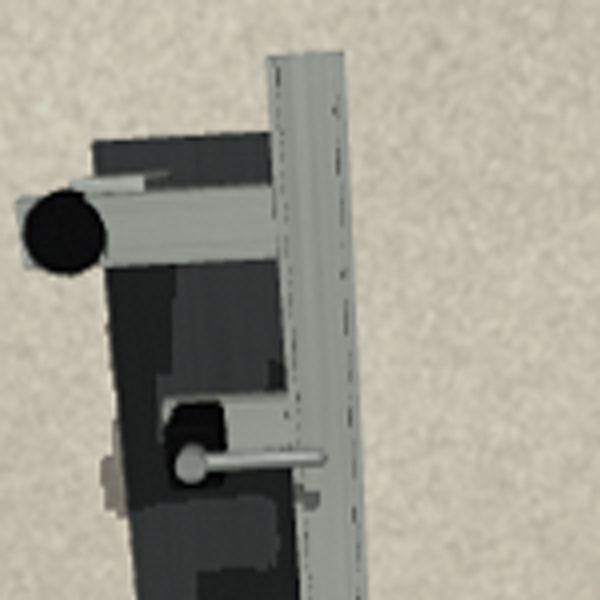

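View pics/w2d.png

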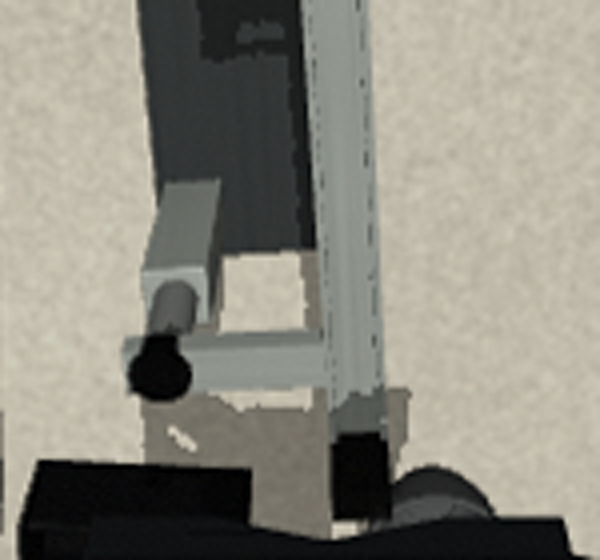

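View pics/w3c.png

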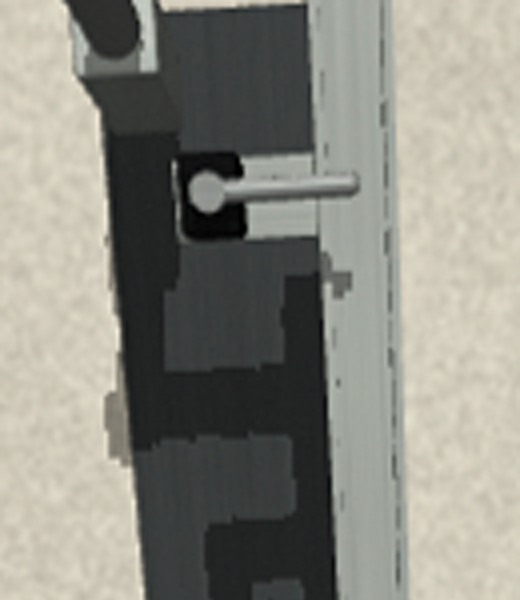

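View pics/w3d.png

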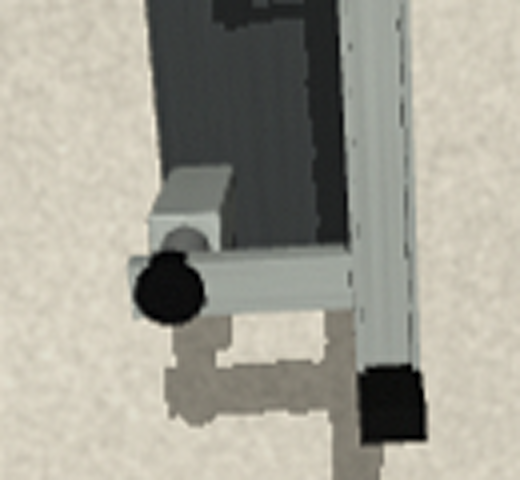

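Run:
```python
from h import *
np.set_printoptions(precision=1,suppress=True)
w2=load("w2");w3=load("w3");d=load("side1");s=load("scene0")
c2=lambda x,y:(x/4+240-.4,y/4+75-.4)
c2d=lambda x,y:(x/4+240-.4,y/4+225-.4)
c3=lambda x,y:(x/4+240-.4,y/4-.4)
c3d=lambda x,y:(x/4+240-.4,y/4+150-.4)
cs=lambda x,y:(x/4+280-.4,y/4+140-.4)
cc=lambda x,y:(x/2.3+150-.3,y/2.3+90-.3)
print("pivot",tri((w2,c2(192,465)),(w3,c3(208,190))))
print("tip",tri((w2,c2(326,457)),(w3,c3(357,182))))
print("tip+side",tri((w2,c2(326,457)),(w3,c3(357,182)),(d,cs(240,104))))
print("stop floor",tri((w2,c2d(358,433)),(w3,c3d(387,369))))
# low bracket end junction with rail (bracket -x edge at rail lip): use postcap low
print("lowcap",tri((w2,c2d(160,368)),(w3,c3d(170,288))))
print("upper end w2+side",tri((w2,c2(306,54)),(d,cs(325,183))), "w2+scene",tri((w2,c2(306,54)),(s,cc(262,232))))
# on-plane centreline
for z in (165,180,195):
  print(z,onz(w2,c2(306,54),z),onz(w3,c3d(387,369),z))
```

```text
pivot (array([681.4,  12.8, 205.5]), [0.0043602208737397365, 0.004360220873746928])
tip (array([639.4,   8.2, 203.8]), [0.398733383005283, 0.3987333830052188])
tip+side (array([641.6,   6.7, 204.4]), [2.9759201579607146, 2.4421858248347195, 5.347308654302699])
stop floor (array([611.3, 271.1, 144.1]), [0.04272986752314043, 0.04272986752329518])
lowcap (array([694.8, 241.3, 147.7]), [0.11133849381219213, 0.11133849381207199])
upper end w2+side (array([ 653.3, -114.5,  183.4]), [1.7769586222467313, 1.7769586222465585]) w2+scene (array([ 652. , -113.7,  181.7]), [0.10435898072025564, 0.10435898072018555])
165 [ 652.2 -114.7  165. ] [612.7 262.3 165. ]
180 [ 651.9 -113.8  180. ] [613.8 256.1 180. ]
195 [ 651.6 -112.8  195. ] [614.9 249.8 195. ]
```

```bash
python3 to.py 595 -357.5 330 -100.5
```

```text
shift [ 95.  504.6  72.4] tooly yaw -87.1 spin 13.4 x [-0.    -0.001 -1.   ]
```

apply_moves(targets="0 150 20 0 -1; 0 200 30 0 -1; 95 504 72 13.4 -1; 95 504 72 13.4 -1; 95 504 72 13.4 -1; 95 504 72 13.4 -1; 95 504 72 13.4 -1; 95 504 72 13.4 -1; 95 504 72 13.4 -1; 95 504 72 13.4 -1")

```text
clock: 4.12
position: [602.3, -260.5, 352.9]
ee_rot: [0.705, -0.066, -0.704, -0.065]
contact_force: [0.9, 0.9, 0.2]
gripper_width: 85.5
```

```bash
python3 to.py 595 -357.5 270 -100.5
```

```text
shift [ 82.9  96.6 -10.6] tooly yaw -100.6 spin -0.1 x [ 0.001 -0.001 -1.   ]
```

apply_moves(targets="60 96 -10 0 -1; 60 96 -10 0 -1; 60 96 -10 0 -1; 60 96 -10 0 -1; 60 96 -10 0 -1; 60 96 -10 0 -1")

```text
clock: 4.62
position: [596.1, -353.8, 293.3]
ee_rot: [0.705, -0.066, -0.704, -0.065]
contact_force: [0.5, -0.4, 0.7]
gripper_width: 85.5
```

```bash
python3 to.py 595 -357.5 150 -100.5
python3 - <<'E'
from h import *
pic("wrist","w4.png")
E
```

```text
shift [143.3   3.7   0.6] tooly yaw -100.6 spin -0.1 x [ 0.001 -0.001 -1.   ]
```

View pics/w4.png

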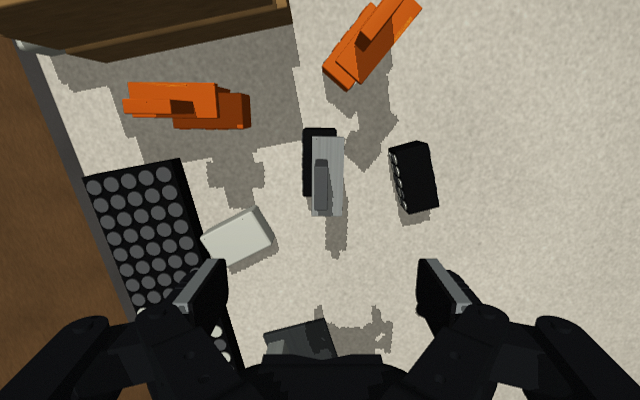

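Run:
```python
from h import *
np.set_printoptions(precision=1,suppress=True)
import cv2
a=cv2.imread("pics/w4.png")[120:230,280:370]; cv2.imwrite("pics/w4c.png",cv2.resize(a,None,fx=5,fy=5,interpolation=cv2.INTER_CUBIC))
```

```text
(no output)
```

View pics/w4c.png

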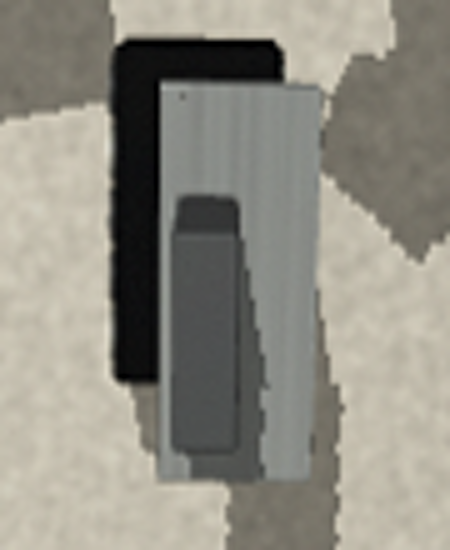

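```bash
python3 - <<'E'
from h import *
np.set_printoptions(precision=1,suppress=True)
w1=load("w1");w=load("w4");d=load("side1")
p=(320.6,188.0)
print(tri((w,p),(w1,(311.6,205.7))),tri((w,p),(w1,(311.6,205.7)),(d,(391.3,226.4))))
for z in (190,192):print(onz(w,p,z))
q=[onz(w,(280+x/5-.4,120+y/5-.4),192) for x,y in [(172,233),(172,450),(239,233),(237,453)]]
for a,b in ((0,1),(2,3)):
  v=q[b]-q[a];print(np.degrees(np.arctan2(v[1],v[0])),np.linalg.norm(v))
E
python3 to.py 594.8 -357.5 150 -100.5
```

```text
(array([ 593.4, -369. ,  230.9]), [0.23439810192504285, 0.23439810192509788]) (array([ 595.3, -358.5,  188.5]), [0.8552420891632838, 2.2956159440889157, 1.5968133055411013])
[ 595.2 -359.7  190. ]
[ 595.1 -360.2  192. ]
79.01975269043125 39.58972515116586
79.17540790575762 40.15562227217281
shift [144.    4.7   1.5] tooly yaw -100.5 spin -0.0 x [ 0.003 -0.001 -1.   ]
```

apply_moves(targets="40 6 1.5 0 -1; 80 6 1.5 0 -1; 110 6 1.5 0 -1; 130 6 1.5 0 -1; 143 6 1.5 0 -1; 143 6 1.5 0 -1; 143 6 1.5 0 -1")

```text
clock: 5.25
position: [595.3, -357.1, 150.2]
ee_rot: [0.705, -0.064, -0.704, -0.063]
contact_force: [0.4, 0.8, 0.0]
gripper_width: 84.9
```

```bash
python3 to.py 595 -359 150 -100.5
python3 - <<'E'
from h import *
pic("wrist","w5.png")
E
```

```text
shift [ 0.2  1.9 -0.1] tooly yaw -100.4 spin 0.1 x [ 0.001 -0.001 -1.   ]
```

View pics/w5.png

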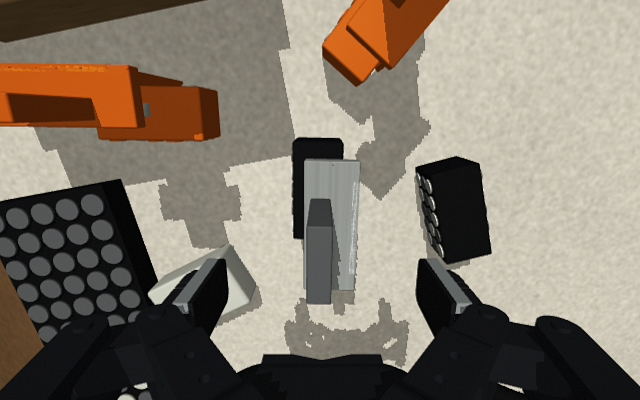

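Run:
```python
from h import *
np.set_printoptions(precision=1,suppress=True)
w=load("w5");w4=load("w4");d=load("side1")
p=(319,264.5)
print(tri((w,p),(w4,(320.6,188.0))),tri((w,p),(w4,(320.6,188.0)),(d,(391.3,226.4))))
print(onz(w,p,192))
```

```text
(array([ 595.2, -359.5,  189.2]), [0.0466607046603615, 0.046660704660278794]) (array([ 595.4, -359.7,  188.7]), [0.4317973923837209, 0.297400113420818, 0.7270455106290662])
[ 594.8 -360.9  192. ]
```

apply_moves(targets="0 2.5 0 0 -1; 0 2.5 0 0 0.3; 0 2.5 0 0 0.6; 0 2.5 0 0 1; 0 2.5 0 0 1; 0 2.5 0 0 1; 0 2.5 0 0 1; 0 2.5 0 0 1")

```text
clock: 5.97
position: [594.5, -360.2, 149.2]
ee_rot: [0.704, -0.064, -0.704, -0.064]
contact_force: [0.6, 1.3, 0.6]
gripper_width: 10.0
```

apply_moves(targets="-5 0 0 0 1; -15 0 0 0 1; -35 0 0 0 1; -60 0 0 0 1; -80 0 0 0 1; -97 0 0 0 1; -97 0 0 0 1; -97 0 0 0 1")

```text
clock: 6.63
position: [594.4, -360.0, 246.6]
ee_rot: [0.705, -0.064, -0.704, -0.065]
contact_force: [-0.8, 0.5, -4.4]
gripper_width: 9.9
```

```bash
python3 - <<'E'
from h import *
pic("wrist","w6.png");pic("side","side6.png");s,M=ts();print(s["contact_force"],s["wrist_torque"],s["gripper_width"])
import cv2
a=cv2.imread("pics/side6.png")[120:320,300:500];cv2.imwrite("pics/side6c.png",cv2.resize(a,None,fx=3,fy=3))
E
python3 to.py 571.6 -66 246 -84
```

```text
[-0.139471    0.62377439 -4.79385148] [ 0.04149194 -0.02137785  0.039206  ] 10.163266399250345
shift [  -1.4 -284.6   74.5] tooly yaw -100.5 spin -16.5 x [-0.003  0.002 -1.   ]
```

View pics/w6.png

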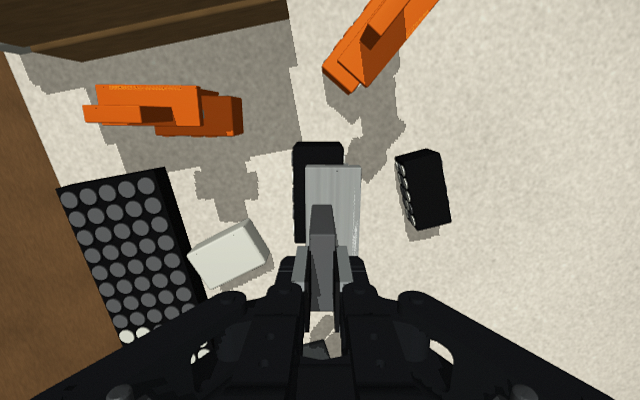

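View pics/side6c.png

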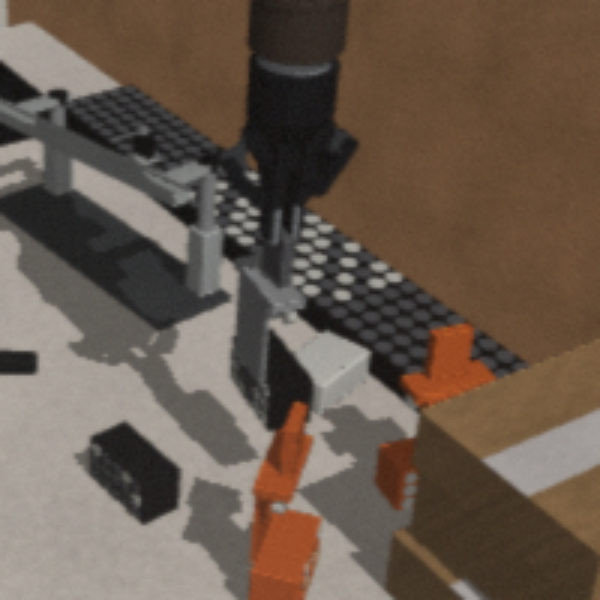

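apply_moves(targets="0 -15 8 -2 1; 0 -45 18 -5 1; 0 -85 30 -8 1; 0 -125 42 -11 1; 0 -165 54 -14 1; 0 -205 64 -16.5 1; 0 -245 74 -16.5 1; 0 -270 74 -16.5 1; 0 -285 74 -16.5 1; 0 -285 74 -16.5 1")

```text
clock: 7.57
position: [572.6, -63.0, 244.2]
ee_rot: [-0.705, -0.039, 0.707, -0.038]
contact_force: [-0.1, -0.1, -4.3]
gripper_width: 9.9
```

```bash
python3 - <<'E'
from h import *
pic("wrist","w7.png");pic("side","side7.png");pic("scene","scene7.png");s,M=ts();print(s["contact_force"],s["wrist_torque"],s["gripper_width"])
import cv2
a=cv2.imread("pics/side7.png")[90:250,270:450];cv2.imwrite("pics/side7c.png",cv2.resize(a,None,fx=3.7,fy=3.7,interpolation=cv2.INTER_CUBIC))
a=cv2.imread("pics/scene7.png")[120:320,200:400];cv2.imwrite("pics/scene7c.png",cv2.resize(a,None,fx=3,fy=3,interpolation=cv2.INTER_CUBIC))
E
python3 to.py 646.2 -58.4 246 -84
```

```text
[-0.10252906 -0.03621528 -4.9339746 ] [-0.07486057 -0.04681012  0.0262922 ] 9.894971823265118
shift [ -1.5  -0.4 -74.4] tooly yaw -83.9 spin 0.1 x [-0.003 -0.    -1.   ]
```

View pics/w7.png

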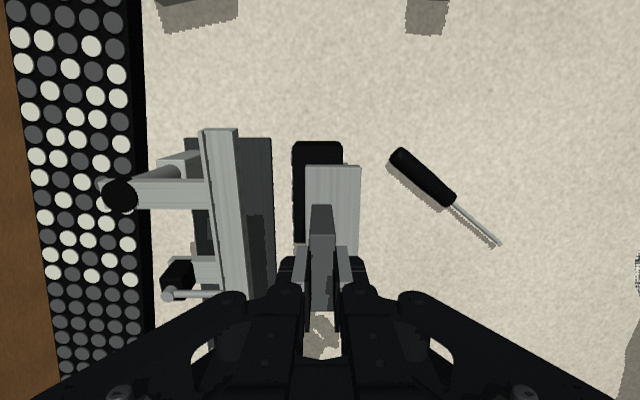

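View pics/side7c.png

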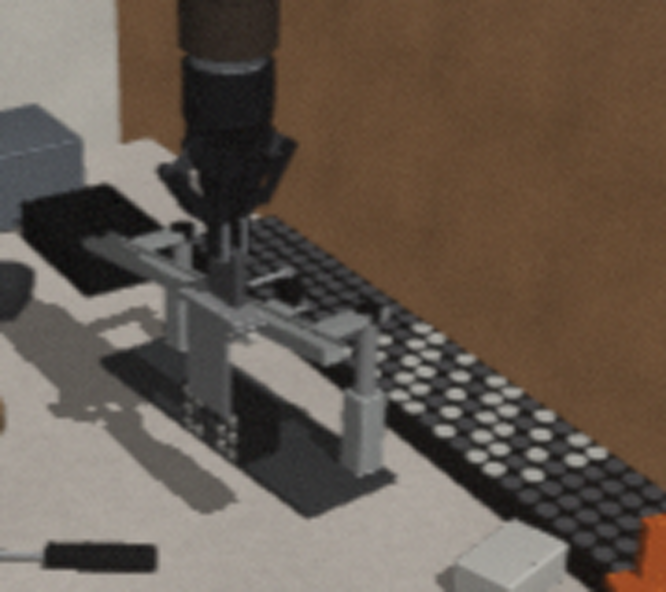

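View pics/scene7c.png

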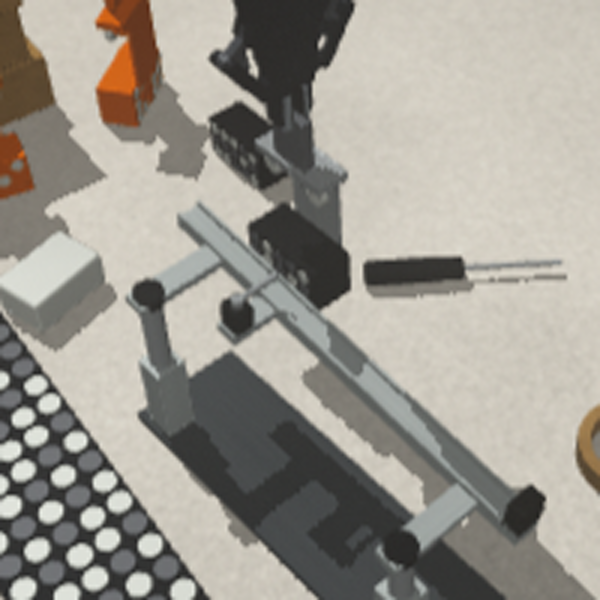

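Run:
```python
from h import *
np.set_printoptions(precision=1,suppress=True)
import cv2
w7=load("w7");w2=load("w2")
a=cv2.imread("pics/w7.png")[115:305,90:290];cv2.imwrite("pics/w7c.png",cv2.resize(a,None,fx=3,fy=3,interpolation=cv2.INTER_CUBIC))
for p in [(220,129),(221,129),(220,130)]:print(tri((w7,p),(w2,(316.1,88.1))))
```

```text
(array([ 651.9, -113.7,  179.6]), [0.09064851675172876, 0.09064851675176845])
(array([ 651.9, -113.7,  177.5]), [0.22857571480076258, 0.2285757148006805])
(array([ 651.7, -113.4,  180.7]), [0.4071247993353775, 0.4071247993352837])
```

View pics/w7c.png

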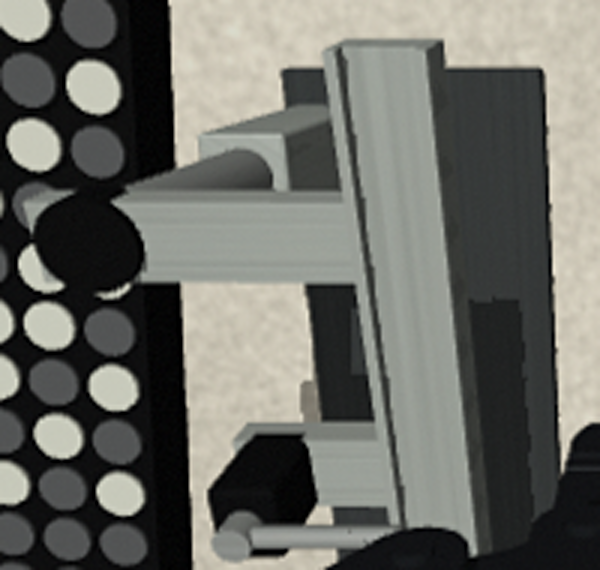

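apply_moves(targets="0 0 -10 0 1; 0 0 -25 0 1; 0 0 -40 0 1; 0 0 -55 0 1; 0 0 -68 0 1; 0 0 -74 0 1; 0 0 -74 0 1; 0 0 -74 0 1")

```text
clock: 8.38
position: [646.3, -59.4, 245.1]
ee_rot: [-0.705, -0.037, 0.707, -0.037]
contact_force: [-0.1, -0.3, -3.1]
gripper_width: 10.0
```

```bash
python3 - <<'E'
from h import *
pic("wrist","w8.png");pic("side","side8.png");pic("scene","scene8.png");s,M=ts();print(s["contact_force"],s["wrist_torque"],s["gripper_width"])
import cv2
a=cv2.imread("pics/side8.png")[90:250,270:450];cv2.imwrite("pics/side8c.png",cv2.resize(a,None,fx=3.7,fy=3.7,interpolation=cv2.INTER_CUBIC))
a=cv2.imread("pics/scene8.png")[120:270,210:360];cv2.imwrite("pics/scene8c.png",cv2.resize(a,None,fx=4,fy=4,interpolation=cv2.INTER_CUBIC))
E
python3 to.py 646.2 -58.4 246 -84
```

```text
[-0.11694828 -0.76512912 -3.02436683] [ 0.05451763 -0.01076322  0.03835626] 10.187014546322665
shift [ 0.2 -0.6 -0.2] tooly yaw -84.0 spin 0.0 x [-0. -0. -1.]
```

View pics/w8.png

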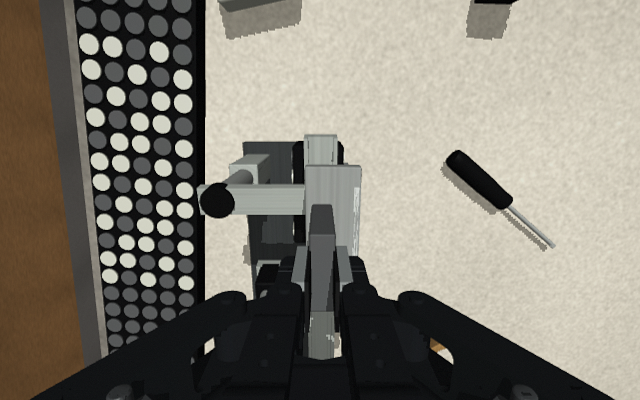

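View pics/side8c.png

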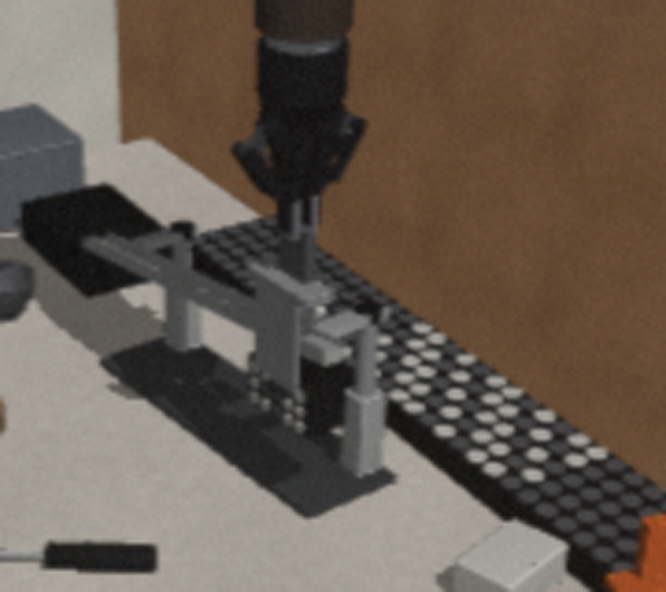

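View pics/scene8c.png

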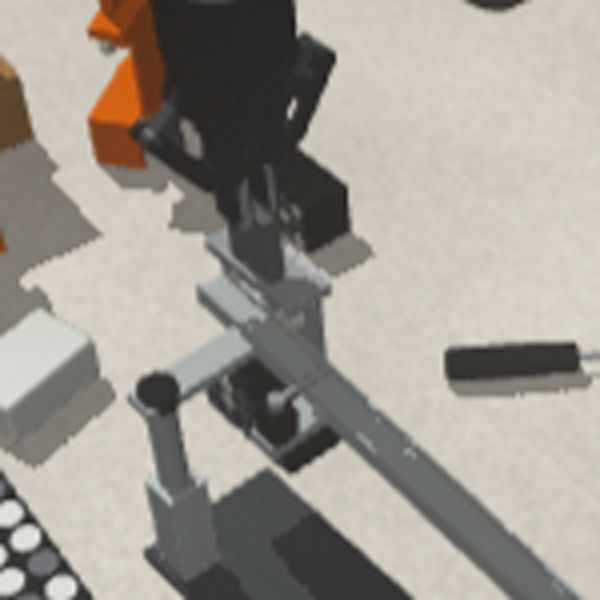

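apply_moves(targets="1 0 0 0 1; 2 0 0 0 1; 3 0 0 0 1; 4 0 0 0 1; 4 0 0 0 1")

```text
clock: 8.95
position: [646.4, -58.6, 241.8]
ee_rot: [-0.706, -0.037, 0.706, -0.037]
contact_force: [0.1, 0.1, -4.2]
gripper_width: 9.9
```

apply_moves(targets="1 0 0 0 1; 2 0 0 0 1; 3 0 0 0 1; 3 0 0 0 1")

```text
clock: 9.28
position: [646.5, -58.6, 238.6]
ee_rot: [-0.706, -0.037, 0.706, -0.037]
contact_force: [0.5, -0.6, -4.2]
gripper_width: 9.8
```

apply_moves(targets="1 0 0 0 1; 2 0 0 0 1; 3 0 0 0 1; 3 0 0 0 1")

```text
clock: 9.62
position: [646.5, -58.6, 235.6]
ee_rot: [-0.706, -0.037, 0.706, -0.037]
contact_force: [0.3, -0.0, -3.8]
gripper_width: 9.7
```

apply_moves(targets="1 0 0 0 1; 2 0 0 0 1; 2 0 0 0 1")

```text
clock: 9.87
position: [646.5, -58.6, 233.7]
ee_rot: [-0.706, -0.037, 0.706, -0.037]
contact_force: [-0.3, 0.1, -4.6]
gripper_width: 9.9
```

apply_moves(targets="1 0 0 0 1; 2 0 0 0 1; 2 0 0 0 1")

```text
clock: 10.12
position: [646.5, -58.6, 231.7]
ee_rot: [-0.706, -0.037, 0.706, -0.037]
contact_force: [-0.4, -0.0, -4.3]
gripper_width: 10.0
```

apply_moves(targets="0.7 0 0 0 1; 1.5 0 0 0 1; 1.5 0 0 0 1")

```text
clock: 10.37
position: [646.6, -58.6, 230.3]
ee_rot: [-0.706, -0.037, 0.706, -0.037]
contact_force: [0.2, -0.1, -4.9]
gripper_width: 10.4
```

apply_moves(targets="0.7 0 0 0 1; 1.5 0 0 0 1; 1.5 0 0 0 1")

```text
clock: 10.62
position: [646.5, -58.6, 228.8]
ee_rot: [-0.706, -0.037, 0.706, -0.037]
contact_force: [0.2, 0.8, -3.5]
gripper_width: 9.9
```

apply_moves(targets="0.7 0 0 0 1; 1.5 0 0 0 1; 1.5 0 0 0 1")

```text
clock: 10.87
position: [646.5, -58.6, 227.2]
ee_rot: [-0.706, -0.037, 0.706, -0.037]
contact_force: [0.2, 0.5, -3.8]
gripper_width: 10.0
```

apply_moves(targets="0.5 0 0 0 1; 1 0 0 0 1; 1 0 0 0 1")

```text
clock: 11.12
position: [646.6, -58.6, 226.3]
ee_rot: [-0.706, -0.037, 0.706, -0.037]
contact_force: [0.1, 0.1, -3.8]
gripper_width: 9.9
```

Run:
```python
from h import *
pic("side","side9.png");pic("scene","scene9.png");s,M=ts();print(s["contact_force"],s["wrist_torque"],s["gripper_width"])
import cv2
a=cv2.imread("pics/side9.png")[140:220,310:390];cv2.imwrite("pics/side9c.png",cv2.resize(a,None,fx=7,fy=7,interpolation=cv2.INTER_CUBIC))
a=cv2.imread("pics/scene9.png")[160:240,230:330];cv2.imwrite("pics/scene9c.png",cv2.resize(a,None,fx=7,fy=7,interpolation=cv2.INTER_CUBIC))
```

```text
[ 0.21383053  0.28817425 -3.4602612 ] [0.02174672 0.00639015 0.00689356] 9.847118343967454
```

View pics/side9c.png

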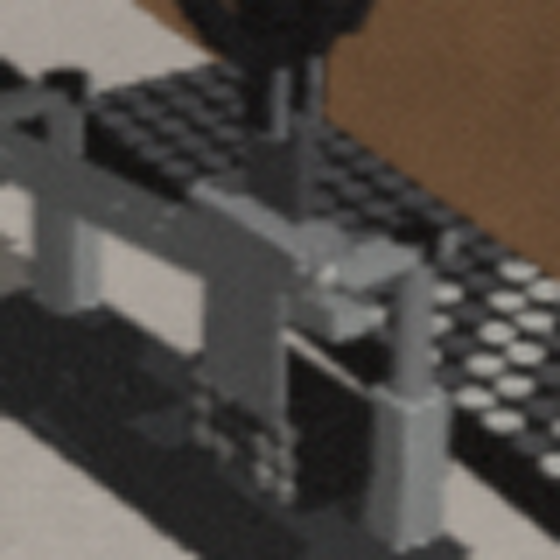

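View pics/scene9c.png

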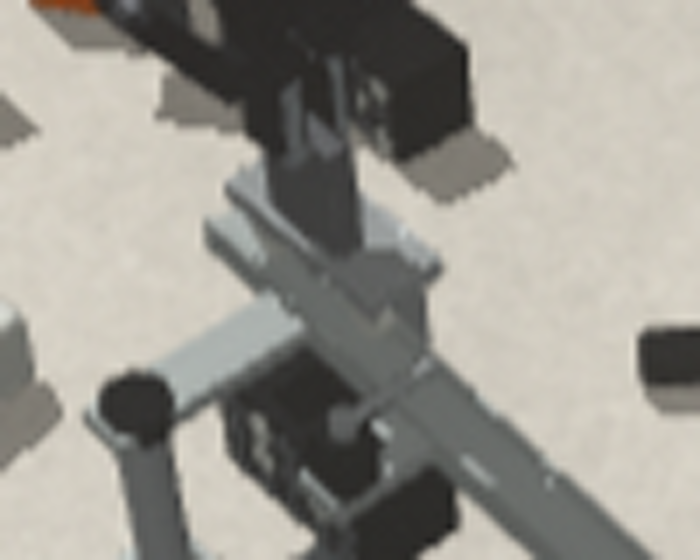

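apply_moves(targets="0.5 0 0 0 1; 1 0 0 0 1; 1 0 0 0 1")

```text
clock: 11.47
position: [646.6, -58.6, 225.3]
ee_rot: [-0.706, -0.037, 0.706, -0.037]
contact_force: [-0.4, 0.6, -4.0]
gripper_width: 9.6
```

apply_moves(targets="0.5 0 0 0 1; 1 0 0 0 1; 1 0 0 0 1")

```text
clock: 11.72
position: [646.6, -58.7, 224.3]
ee_rot: [-0.706, -0.037, 0.706, -0.037]
contact_force: [-0.1, 0.6, -4.8]
gripper_width: 9.8
```

apply_moves(targets="0.5 0 0 0 1; 1 0 0 0 1; 1 0 0 0 1")

```text
clock: 11.97
position: [646.8, -58.7, 223.7]
ee_rot: [0.706, 0.037, -0.706, 0.037]
contact_force: [-0.3, -0.4, -3.0]
gripper_width: 9.8
```

apply_moves(targets="0.5 0 0 0 1; 1 0 0 0 1; 1 0 0 0 1")

```text
clock: 12.22
position: [646.8, -58.7, 223.1]
ee_rot: [0.706, 0.037, -0.706, 0.038]
contact_force: [-0.2, -0.0, -1.1]
gripper_width: 9.9
```

apply_moves(targets="0.5 0 0 0 1; 1 0 0 0 1; 1 0 0 0 1")

```text
clock: 12.47
position: [647.0, -58.7, 222.3]
ee_rot: [0.707, 0.037, -0.706, 0.038]
contact_force: [-1.0, 0.6, 1.9]
gripper_width: 10.0
```

Run:
```python
from h import *
s,M=ts();print(s["contact_force"],s["wrist_torque"],s["gripper_width"])
pic("wrist","w10.png")
```

```text
[-1.02331936  0.5854261   1.90678518] [ 0.04303756  0.30295443 -0.0554513 ] 9.973016566325951
```

View pics/w10.png

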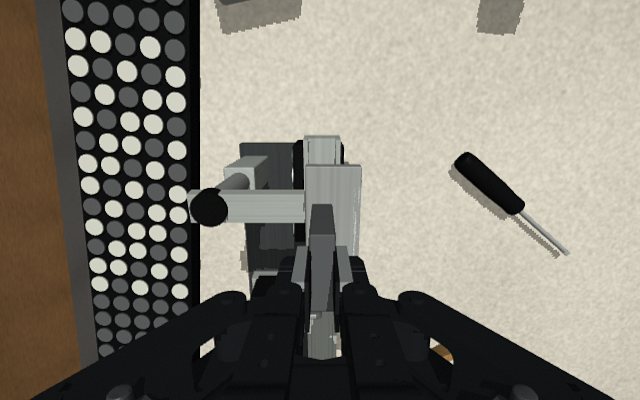

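Run:
```python
import cv2
a=cv2.imread("pics/w10.png")[125:365,270:380];cv2.imwrite("pics/w10c.png",cv2.resize(a[:130],None,fx=5,fy=4.6,interpolation=cv2.INTER_CUBIC))
cv2.imwrite("pics/w10d.png",cv2.resize(a[110:],None,fx=5,fy=4.6,interpolation=cv2.INTER_CUBIC))
```

```text
(no output)
```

View pics/w10c.png

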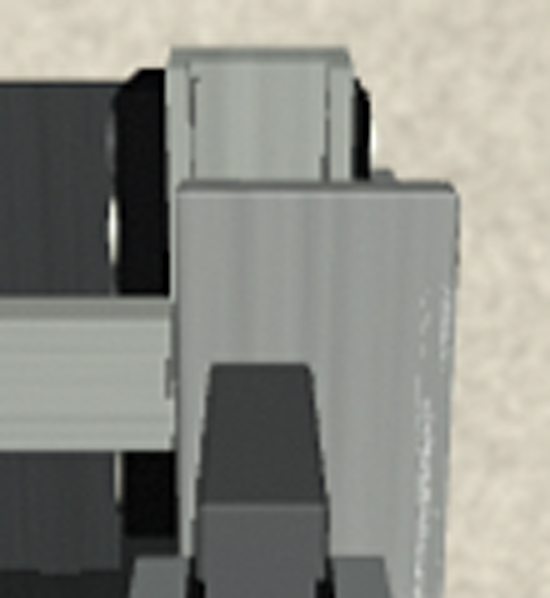

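View pics/w10d.png

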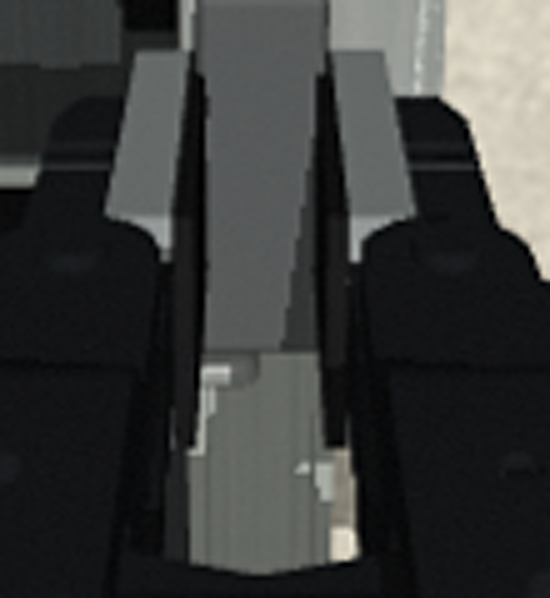

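apply_moves(targets="0 0 0 0 0.85; 0 0 0 0 0.82; 0 0 0 0 0.82")

```text
clock: 12.77
position: [647.0, -58.7, 222.0]
ee_rot: [0.706, 0.037, -0.706, 0.037]
contact_force: [-1.0, 1.0, 1.5]
gripper_width: 10.2
```

Run:
```python
from h import *
s,M=ts();print(s["contact_force"],s["wrist_torque"],s["gripper_width"])
```

```text
[-1.00353172  0.98294814  1.50951059] [ 0.08437258  0.22606706 -0.02394995] 10.173163715290839
```

apply_moves(targets="0 0 0 0 0.80; 0 0 0 0 0.78; 0 0 0 0 0.78")

```text
clock: 13.02
position: [646.9, -58.6, 221.9]
ee_rot: [0.706, 0.037, -0.706, 0.037]
contact_force: [0.1, 1.4, 2.8]
gripper_width: 9.4
```

Run:
```python
from h import *
s,M=ts();print(s["contact_force"],s["wrist_torque"],s["gripper_width"])
```

```text
[0.05622654 1.39831637 2.78866057] [ 0.15436189  0.21526012 -0.03066053] 9.449201686905395
```

apply_moves(targets="0.3 0 0 0 0.78; 0.5 0 0 0 0.77; 0.5 0 0 0 0.77")

```text
clock: 13.27
position: [646.9, -58.6, 221.5]
ee_rot: [0.706, 0.037, -0.706, 0.037]
contact_force: [-0.3, 1.2, 4.0]
gripper_width: 10.0
```

Run:
```python
from h import *
s,M=ts();print(s["contact_force"],s["wrist_torque"],s["gripper_width"])
```

```text
[-0.33168639  1.15391468  4.04095955] [ 0.10353229  0.2679115  -0.0099511 ] 9.967908841297135
```

apply_moves(targets="0 0 0 0 0.75; 0 0 0 0 0.75")

```text
clock: 13.43
position: [646.9, -58.6, 221.3]
ee_rot: [0.706, 0.037, -0.706, 0.037]
contact_force: [-0.4, 0.6, 4.4]
gripper_width: 10.9
```

Run:
```python
from h import *
s,M=ts();print(s["contact_force"],s["wrist_torque"],s["gripper_width"])
```

```text
[-0.3843425   0.5785645   4.43991769] [0.15880233 0.21573832 0.00186359] 10.860765664751437
```

apply_moves(targets="0 0 0 0 0.74; 0 0 0 0 0.74")

```text
clock: 13.6
position: [646.9, -58.6, 221.2]
ee_rot: [0.706, 0.037, -0.706, 0.037]
contact_force: [0.2, 1.1, 5.9]
gripper_width: 11.2
```

Run:
```python
from h import *
s,M=ts();print(s["contact_force"],s["wrist_torque"],s["gripper_width"])
```

```text
[0.15022293 1.07764638 5.87901155] [ 0.21054758  0.10645479 -0.05601333] 11.214694434213515
```

apply_moves(targets="0 0 0 0 0.73; 0 0 0 0 0.73")

```text
clock: 13.77
position: [646.9, -58.5, 221.0]
ee_rot: [0.706, 0.037, -0.706, 0.037]
contact_force: [0.6, 1.5, 2.5]
gripper_width: 11.5
```

Run:
```python
from h import *
s,M=ts();print(s["contact_force"],s["wrist_torque"],s["gripper_width"])
pic("wrist","w11.png")
import cv2
a=cv2.imread("pics/w11.png")[125:365,270:380];cv2.imwrite("pics/w11c.png",cv2.resize(a[:130],None,fx=5,fy=4.6,interpolation=cv2.INTER_CUBIC))
```

```text
[0.60409425 1.50476324 2.45940249] [ 0.21468772 -0.02943479 -0.03694833] 11.521788672874699
```

View pics/w11c.png

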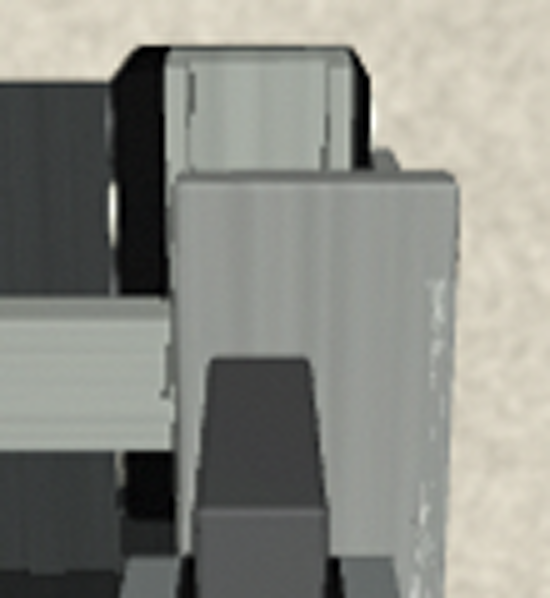

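apply_moves(targets="0 0 0 0 0.73; 0 0 0 0 0.73")

```text
clock: 13.98
position: [646.7, -58.6, 220.6]
ee_rot: [-0.706, -0.037, 0.706, -0.037]
contact_force: [0.7, 1.3, 2.7]
gripper_width: 11.6
```

Run:
```python
from h import *
s,M=ts();print(s["contact_force"],s["wrist_torque"],s["gripper_width"])
pic("wrist","w12.png")
import cv2
a=cv2.imread("pics/w12.png")[125:365,270:380];cv2.imwrite("pics/w12c.png",cv2.resize(a[:130],None,fx=5,fy=4.6,interpolation=cv2.INTER_CUBIC))
```

```text
[0.713552   1.29292977 2.70559787] [ 0.13287336 -0.140212    0.02268649] 11.60717741672046
```

View pics/w12c.png

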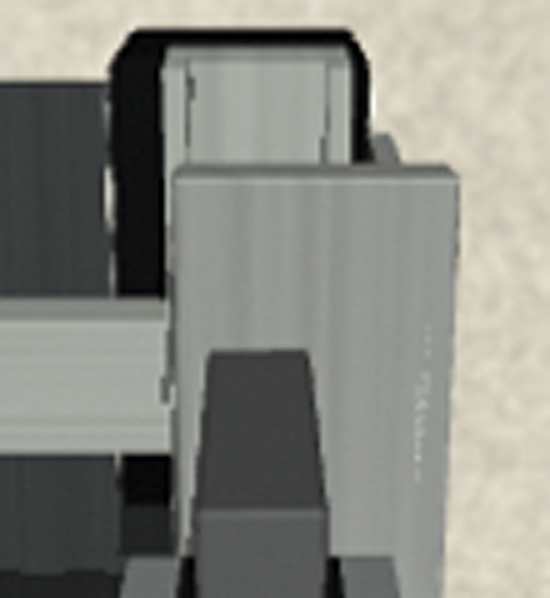

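apply_moves(targets="0 0 0 0 0.73; 0 0 0 0 0.73; 0 0 0 0 0.73")

```text
clock: 14.28
position: [646.7, -58.6, 220.8]
ee_rot: [-0.706, -0.037, 0.706, -0.037]
contact_force: [0.5, 1.4, 2.0]
gripper_width: 11.4
```

Run:
```python
from h import *
s,M=ts();print(s["contact_force"],s["wrist_torque"],s["gripper_width"])
pic("wrist","w13.png")
import cv2
a=cv2.imread("pics/w13.png")[125:365,270:380];cv2.imwrite("pics/w13c.png",cv2.resize(a[:130],None,fx=5,fy=4.6,interpolation=cv2.INTER_CUBIC))
```

```text
[0.53917184 1.4119424  1.9643137 ] [ 0.10471416 -0.11668562 -0.02856572] 11.443678271158344
```

View pics/w13c.png

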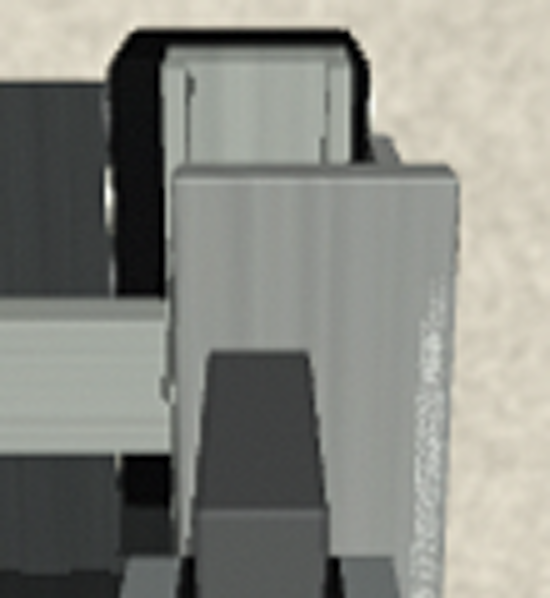

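Run:
```python
from h import *
np.set_printoptions(precision=1,suppress=True)
w=load("w13");s,M=ts()
yaw=np.radians(6.0);Rz=R.from_euler('z',yaw).as_matrix()
tab=s["position"]+[0,0,17]
for th in (0,2,4,6):
    Rx=R.from_euler('x',-th,degrees=True).as_matrix()
    out=[]
    for p in [(3,-45,-117),(-6,-42,-25),(-6,42,-25),(0,-20,25)]:
        out.append(proj(w,tab+Rz@Rx@np.array(p)))
    print(th,[(o-[0,125])*[1,4.6]+[0,0] for o in out])
```

```text
0 [array([317. ,  86.3]), array([330.4, 181.6]), array([329.3, 772.3]), array([319.5, 489.1])]
2 [array([317. ,  64.7]), array([330.5, 176.7]), array([329.3, 761.2]), array([319.5, 500.2])]
4 [array([317. ,  43.1]), array([330.6, 172.2]), array([329.2, 750. ]), array([319.5, 511.4])]
6 [array([316.9,  21.4]), array([330.7, 168.1]), array([329.2, 738.7]), array([319.5, 522.9])]
```

apply_moves(targets="0 0 0 0 0.725; 0 0 0 0 0.725; 0 0 0 0 0.725")

```text
clock: 14.58
position: [646.3, -58.6, 220.3]
ee_rot: [-0.706, -0.037, 0.707, -0.037]
contact_force: [0.4, -0.7, 0.3]
gripper_width: 11.7
```

```bash
cat > look.py <<'E'
from h import *
import sys
s,M=ts();print(s["contact_force"].round(1),s["wrist_torque"].round(2),s["gripper_width"].round(1))
f=sys.argv[1]
pic("wrist",f+".png")
a=cv2.imread(f"pics/{f}.png")[125:365,270:380];cv2.imwrite(f"pics/{f}c.png",cv2.resize(a[:130],None,fx=5,fy=4.6,interpolation=cv2.INTER_CUBIC))
E
python3 look.py w14
```

```text
Traceback (most recent call last):
  File "look.py", line 3, in <module>
    s,M=ts();print(s["contact_force"].round(1),s["wrist_torque"].round(2),s["gripper_width"].round(1))
                                                                          ^^^^^^^^^^^^^^^^^^^^^^^^
AttributeError: 'float' object has no attribute 'round'
```

```bash
sed -i 's/s\["gripper_width"\].round(1)/s["gripper_width"]/' look.py; python3 look.py w14
```

```text
[ 0.4 -0.7  0.3] [ 0.1  -0.25  0.02] 11.658261748651018
```

View pics/w14c.png

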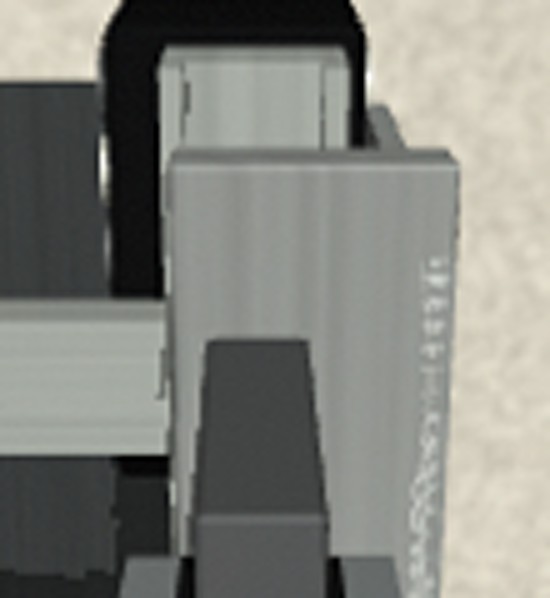

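apply_moves(targets="0 0 0 0 0.722; 0 0 0 0 0.722")

```text
clock: 14.8
position: [646.3, -58.6, 220.4]
ee_rot: [-0.706, -0.037, 0.707, -0.037]
contact_force: [0.6, 0.6, -0.7]
gripper_width: 11.9
```

```bash
python3 look.py w15
```

```text
[ 0.6  0.6 -0.7] [ 0.06 -0.15 -0.02] 11.929928436815429
```

View pics/w15c.png

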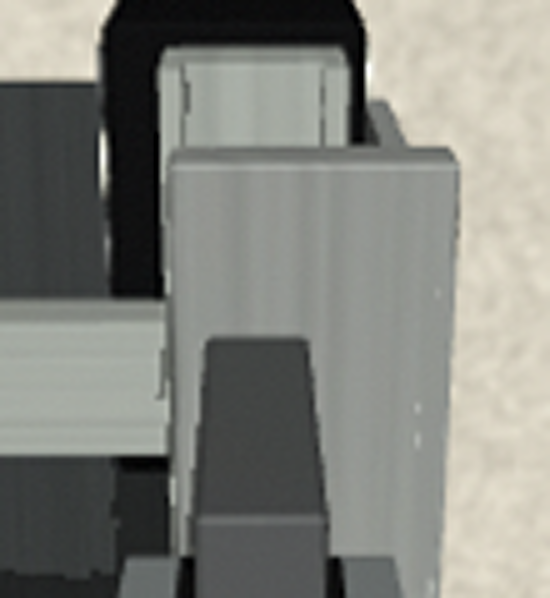

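apply_moves(targets="0 0 0 0 0.76; 0 0 0 0 0.85; 0 0 0 0 1; 0 0 0 0 1")

```text
clock: 15.18
position: [646.4, -58.7, 220.8]
ee_rot: [-0.706, -0.037, 0.706, -0.037]
contact_force: [-0.4, 0.2, -0.5]
gripper_width: 9.9
```

```bash
python3 look.py w16
python3 - <<'E'
from h import *
pic("side","side16.png");pic("scene","scene16.png")
a=cv2.imread("pics/side16.png")[140:220,310:390];b=cv2.imread("pics/scene16.png")[160:240,240:320]
cv2.imwrite("pics/b16.png",cv2.resize(np.hstack([a,b]),None,fx=5,fy=5,interpolation=cv2.INTER_CUBIC))
E
```

```text
[-0.4  0.2 -0.5] [-0.01 -0.05  0.04] 9.859128742409975
```

View pics/b16.png

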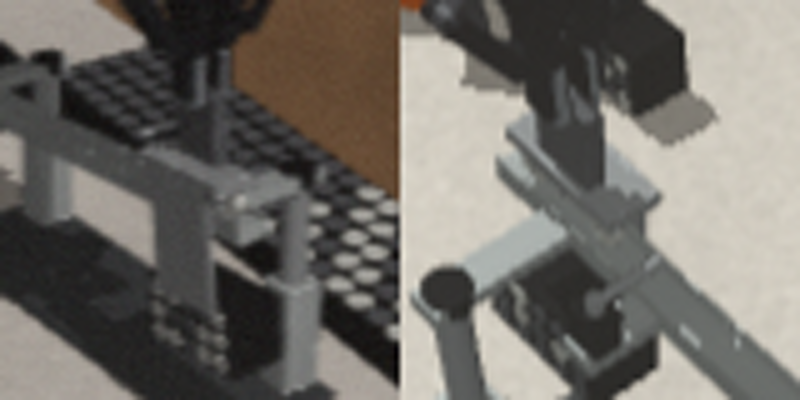

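View pics/w16.png

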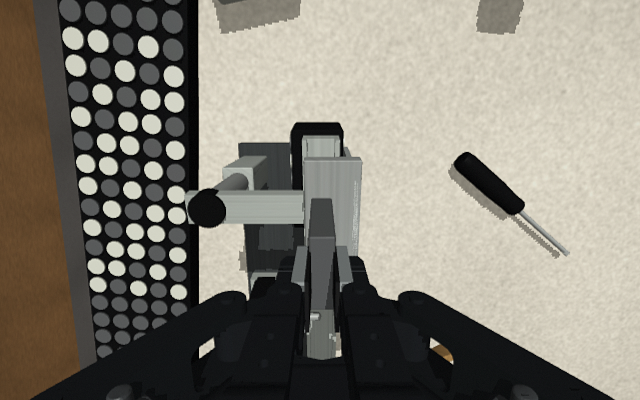

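apply_moves(targets="0.3 -3 0 0 1; 0.8 -8 0 0 1; 1.4 -13 0 0 1; 1.9 -18 0 0 1; 2.1 -20 0 0 1; 2.1 -20 0 0 1")

```text
clock: 15.83
position: [644.3, -37.9, 218.7]
ee_rot: [-0.706, -0.038, 0.706, -0.038]
contact_force: [-0.9, -0.7, -1.8]
gripper_width: 10.0
```

```bash
python3 look.py w17; python3 to.py 639.4 6.5 220 -84
```

```text
[-0.9 -0.7 -1.8] [ 0.12  0.1  -0.  ] 9.968708352457545
shift [ -1.2 -45.    0.2] tooly yaw -83.9 spin 0.1 x [-0.  0. -1.]
```

apply_moves(targets="0.7 -4 0 0 1; 1.1 -8 0 0 1; 1.5 -12 0 0 1; 2 -16 0 0 1; 2.4 -20 0 0 1; 2.4 -20 0 0 1")

```text
clock: 16.38
position: [642.5, -18.8, 216.5]
ee_rot: [0.706, 0.037, -0.706, 0.038]
contact_force: [0.5, -3.8, -1.8]
gripper_width: 10.0
```

```bash
python3 look.py w18
python3 - <<'E'
from h import *
pic("side","side18.png");pic("scene","scene18.png")
a=cv2.imread("pics/side18.png")[140:220,310:390];b=cv2.imread("pics/scene18.png")[160:240,240:320]
cv2.imwrite("pics/b18.png",cv2.resize(np.hstack([a,b]),None,fx=5,fy=5,interpolation=cv2.INTER_CUBIC))
E
```

```text
[ 0.5 -3.8 -1.8] [-1.47 -0.17 -0.02] 10.035612886175562
```

View pics/b18.png

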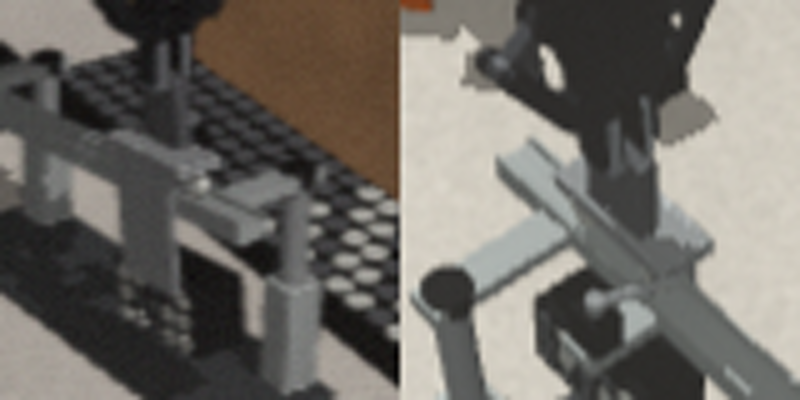

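apply_moves(targets="0.5 -4 0 0 1; 0.9 -8 0 0 1; 1.3 -12 0 0 1; 1.7 -16 0 0 1; 2.1 -20 0 0 1; 2.1 -20 0 0 1")

```text
clock: 17.03
position: [638.6, 1.7, 213.9]
ee_rot: [-0.705, -0.038, 0.708, -0.037]
contact_force: [-4.0, -2.7, 0.1]
gripper_width: 9.8
```

```bash
python3 look.py w19
python3 - <<'E'
from h import *
pic("scene","scene19.png")
b=cv2.imread("pics/scene19.png")[160:250,240:350]
cv2.imwrite("pics/b19.png",cv2.resize(b,None,fx=6,fy=6,interpolation=cv2.INTER_CUBIC))
E
```

```text
[-4.  -2.7  0.1] [-0.67  1.46  0.17] 9.848127236211688
```

View pics/b19.png

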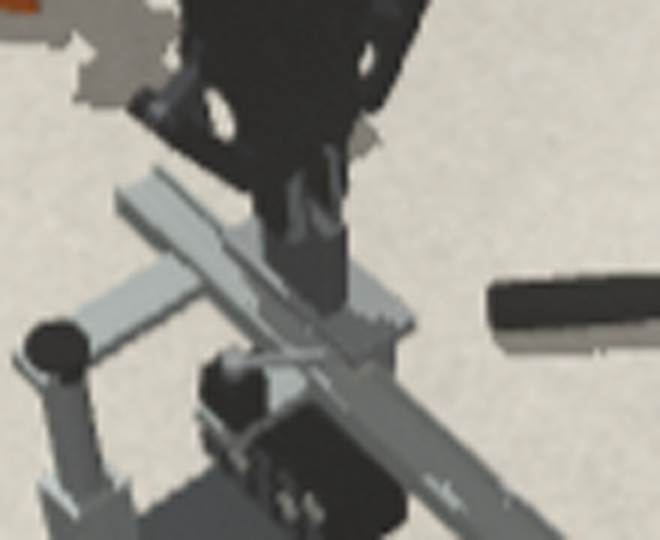

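View pics/w19.png

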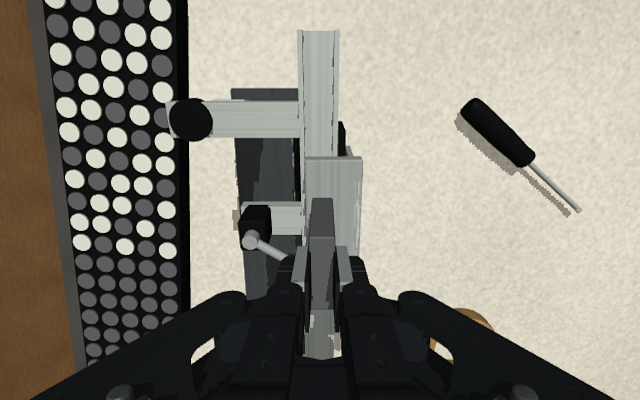

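apply_moves(targets="0.4 -4 -0.5 0 1; 0.8 -8 -1 0 1; 1.3 -13 -1 0 1; 1.8 -18 -1 0 1; 2.4 -24 -1 0 1; 3 -30 -1 0 1; 3 -30 -1 0 1")

```text
clock: 17.72
position: [636.3, 31.9, 210.7]
ee_rot: [-0.705, -0.038, 0.708, -0.037]
contact_force: [-6.0, -0.3, 1.0]
gripper_width: 10.1
```

```bash
python3 look.py w20
```

```text
[-6.  -0.3  1. ] [-0.25  2.15  0.03] 10.062047395074792
```

View pics/w20.png

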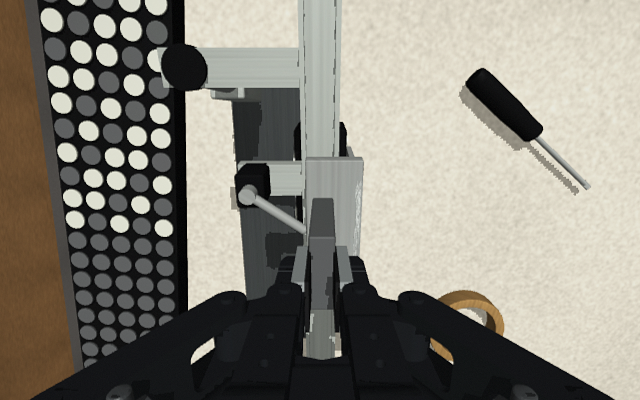

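apply_moves(targets="0.5 -5 0 0 1; 1 -10 0 0 1; 1.6 -16 0 0 1; 2.2 -22 0 0 1; 2.8 -28 0 0 1; 3.4 -34 0 0 1; 4 -40 0 0 1; 4 -40 0 0 1")

```text
clock: 18.43
position: [632.4, 71.6, 206.7]
ee_rot: [-0.705, -0.038, 0.707, -0.037]
contact_force: [-6.4, 0.1, -0.2]
gripper_width: 10.3
```

```bash
python3 look.py w21
```

```text
[-6.4  0.1 -0.2] [-0.32  2.1  -0.26] 10.345079996167923
```

View pics/w21.png

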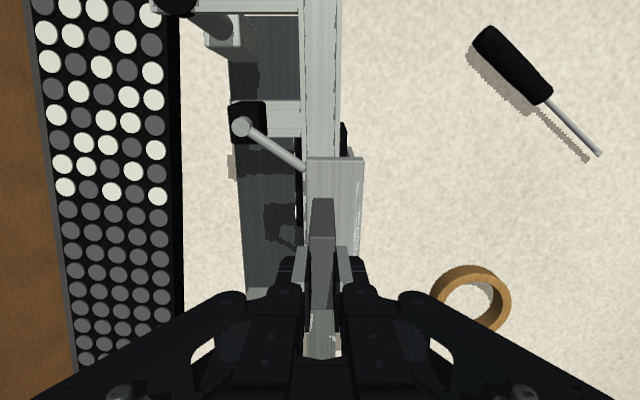

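apply_moves(targets="0.5 -5 0 0 1; 1 -10 0 0 1; 1.5 -15 0 0 1; 2 -20 0 0 1; 2.6 -26 0 0 1; 3.2 -32 0 0 1; 3.5 -35 0 0 1; 3.5 -35 0 0 1")

```text
clock: 19.15
position: [630.5, 106.7, 203.8]
ee_rot: [0.706, 0.038, -0.706, 0.038]
contact_force: [0.4, 1.3, -2.6]
gripper_width: 10.1
```

```bash
python3 look.py w22;python3 - <<'E'
from h import *
pic("scene","scene22.png")
b=cv2.imread("pics/scene22.png")[160:290,240:390]
cv2.imwrite("pics/b22.png",cv2.resize(b,None,fx=4.5,fy=4.5,interpolation=cv2.INTER_CUBIC))
E
```

```text
[ 0.4  1.3 -2.6] [ 0.13 -0.16  0.04] 10.07027455936264
```

View pics/w22.png

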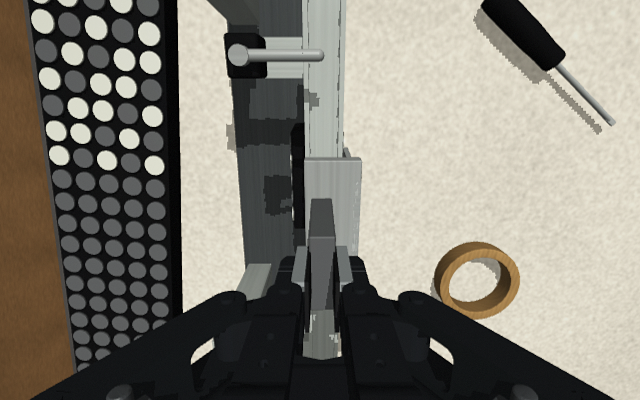

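View pics/b22.png

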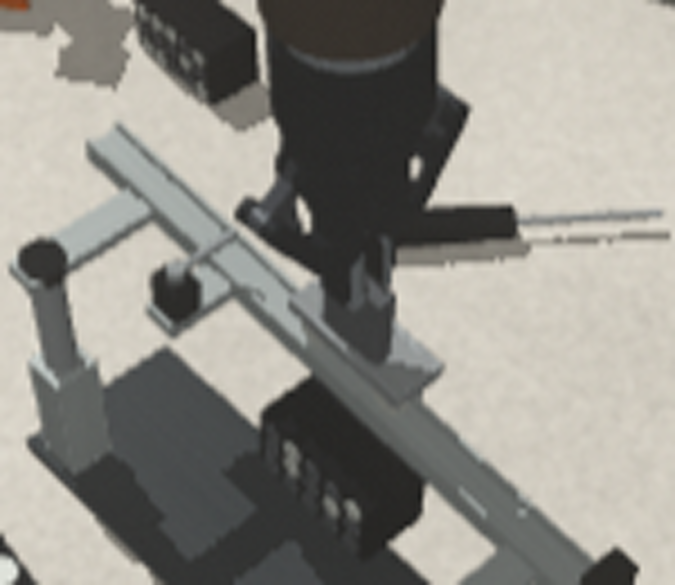

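Run:
```python
from h import *
np.set_printoptions(precision=1,suppress=True)
w=load("w22")
L=np.array([646.2,-58.4,180.9]);u=np.array([-.1045,.9945,0]);
for v in (157,160):
  for m in (100,):
    for z in (196,199,202):
      p=onz(w,(333,v),z);s=(p-L)@u;print(v,z,p,s, "bridge z pred",180.9-s*.105+32)
```

```text
157 196 [628.   59.8 196. ] 119.49021933191273 bridge z pred 200.35352697014918
157 199 [628.1  59.4 199. ] 119.07996734162228 bridge z pred 200.39660342912967
157 202 [628.3  59.  202. ] 118.66971535133183 bridge z pred 200.43967988811016
160 196 [627.8  61.5 196. ] 121.20971777100078 bridge z pred 200.17297963404494
160 199 [627.9  61.1 199. ] 120.7713541020209 bridge z pred 200.2190078192878
160 202 [628.1  60.7 202. ] 120.332990433041 bridge z pred 200.2650360045307
```

apply_moves(targets="0.4 0 0 0 1; 0.4 0 0 0 0.8; 0.4 0 0 0 0.73; 0.4 0 0 0 0.5; 0.4 0 0 0 0; 0.4 0 0 0 0; 0.4 0 0 0 0; 0.4 0 0 0 0; 0.4 0 0 0 0")

```text
clock: 20.0
position: [630.3, 105.5, 203.7]
ee_rot: [0.706, 0.037, -0.706, 0.037]
contact_force: [-1.1, 0.5, 0.9]
gripper_width: 42.3
```

```bash
python3 look.py w23;python3 - <<'E'
from h import *
pic("scene","scene23.png")
b=cv2.imread("pics/scene23.png")[160:310,240:400]
cv2.imwrite("pics/b23.png",cv2.resize(b,None,fx=4,fy=4,interpolation=cv2.INTER_CUBIC))
E
```

```text
[-1.1  0.5  0.9] [ 0.05 -0.02  0.02] 42.279615414145084
```

View pics/b23.png

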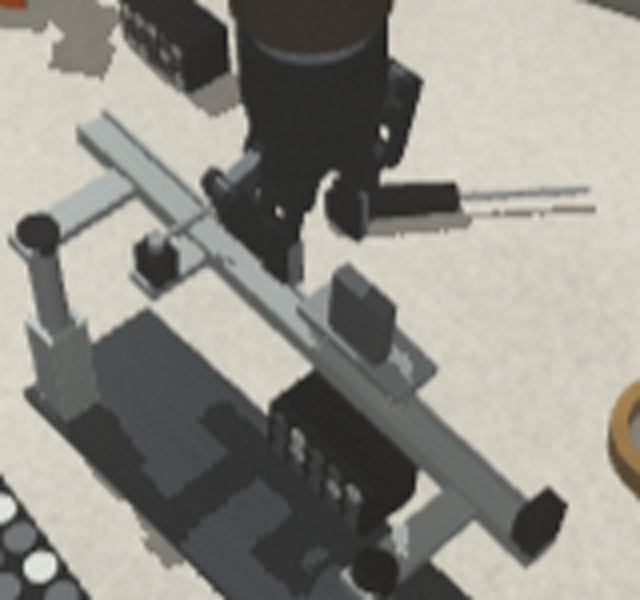

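View pics/w23.png

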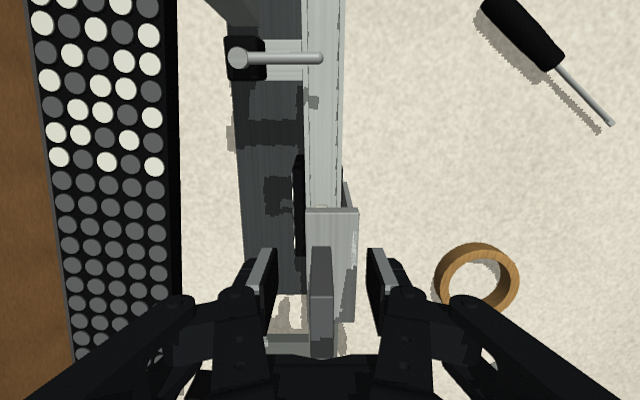

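apply_moves(targets="0 0 0 0 0; 0 0 0 0 0; 0 0 0 0 0; 0 0 0 0 0; -10 0 0 0 0; -30 0 0 0 0; -60 0 0 0 0; -95 0 0 0 0; -130 0 0 0 0; -150 0 0 0 0")

```text
clock: 20.93
position: [631.2, 105.2, 359.5]
ee_rot: [0.709, 0.038, -0.703, 0.037]
contact_force: [0.6, -0.3, 0.9]
gripper_width: 42.8
```

```bash
python3 look.py w24;python3 - <<'E'
from h import *
pic("scene","scene24.png")
b=cv2.imread("pics/scene24.png")[160:310,240:400]
cv2.imwrite("pics/b24.png",cv2.resize(b,None,fx=4,fy=4,interpolation=cv2.INTER_CUBIC))
E
```

```text
[ 0.6 -0.3  0.9] [-0.01 -0.06  0.05] 42.77115962172514
```

View pics/b24.png

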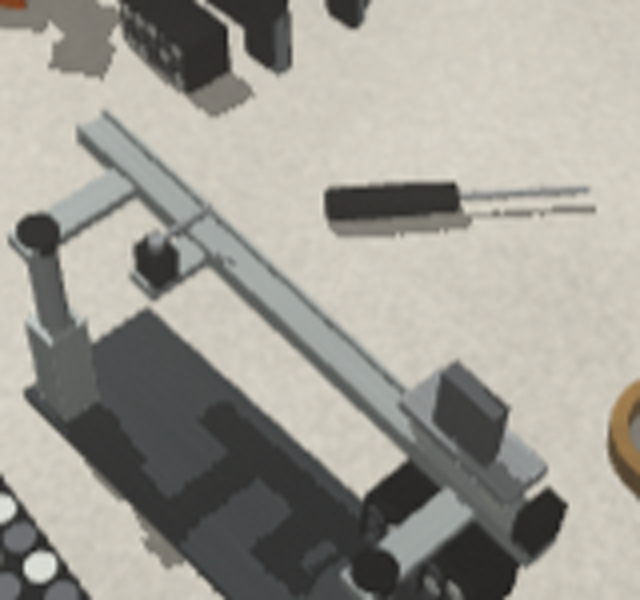

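View pics/w24.png

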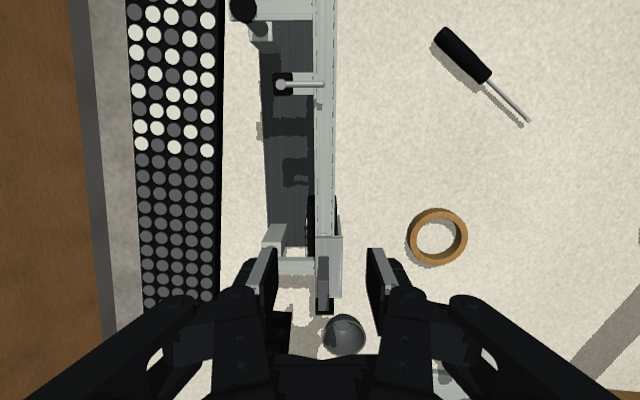

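Carrier is near the stop and the catch is shut. I'll wait one second for it to settle, then look again.

apply_moves(targets="0 0 0 0 0; 0 0 0 0 0; 0 0 0 0 0; 0 0 0 0 0; 0 0 0 0 0; 0 0 0 0 0; 0 0 0 0 0; 0 0 0 0 0; 0 0 0 0 0; 0 0 0 0 0")

```text
clock: 21.87
position: [630.3, 105.5, 353.5]
ee_rot: [-0.706, -0.037, 0.706, -0.037]
contact_force: [-0.4, 0.2, 0.1]
gripper_width: 42.6
```

```bash
python3 look.py w25;python3 - <<'E'
from h import *
pic("scene","scene25.png");pic("side","side25.png")
b=cv2.imread("pics/scene25.png")[160:310,240:400]
cv2.imwrite("pics/b25.png",cv2.resize(b,None,fx=4,fy=4,interpolation=cv2.INTER_CUBIC))
E
```

```text
[-0.4  0.2  0.1] [-0.01 -0.   -0.03] 42.63655505874778
```

View pics/b25.png

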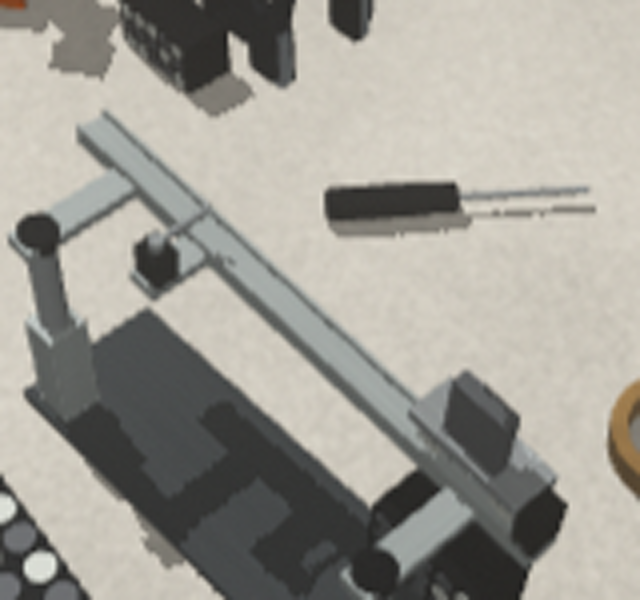

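View pics/side25.png

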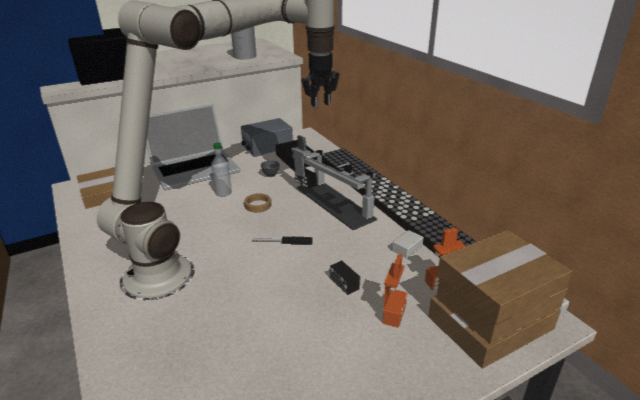

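View pics/scene25.png

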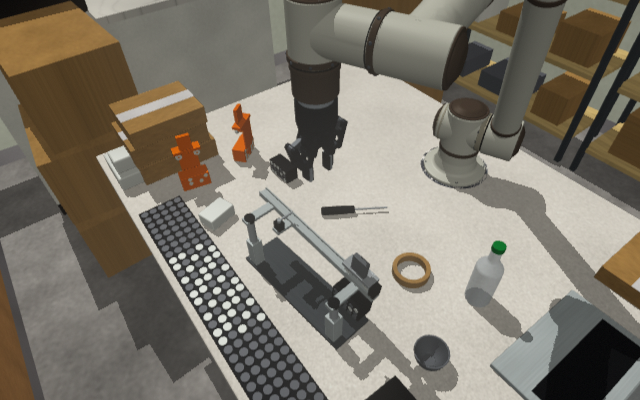

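apply_moves(targets="0 0 0 0 0; 0 0 0 0 0; 0 0 0 0 0; 0 0 0 0 0; 0 0 0 0 0; 0 0 0 0 0; 0 0 0 0 0; 0 0 0 0 0; 0 0 0 0 0; 0 0 0 0 0")

```text
clock: 22.85
position: [630.2, 105.5, 353.5]
ee_rot: [0.706, 0.037, -0.706, 0.037]
contact_force: [-0.0, -0.1, 0.3]
gripper_width: 42.6
```

```bash
python3 look.py w26;python3 - <<'E'
from h import *
np.set_printoptions(precision=1,suppress=True)
pic("scene","scene26.png")
a,b=cv2.imread("pics/scene25.png"),cv2.imread("pics/scene26.png")
o=cv2.imread("pics/scene0.png")
print("moved px since last",(cv2.absdiff(a,b)[200:400,230:400].max(2)>40).sum())
d=cv2.absdiff(o,b).max(2)>40
for n,(x0,y0,x1,y1) in dict(foam=(195,190,245,230),driver=(315,200,395,220),tape=(388,248,435,290),bottle=(460,238,512,310),cup=(410,330,452,372),spare=(266,150,300,182),or1=(165,130,212,192),or2=(230,100,256,132)).items():print(n,d[y0:y1,x0:x1].mean().round(3))
cv2.imwrite("pics/b26.png",cv2.resize(b[160:310,240:400],None,fx=4,fy=4,interpolation=cv2.INTER_CUBIC))
w=load("w26");print(status.read_state()["clock"])
E
```

```text
[-0.  -0.1  0.3] [-0.01 -0.   -0.03] 42.562270576416594
moved px since last 0
foam 0.008
driver 0.006
tape 0.0
bottle 0.203
cup 0.019
spare 0.166
or1 0.0
or2 0.002
22.95
```

View pics/w26.png

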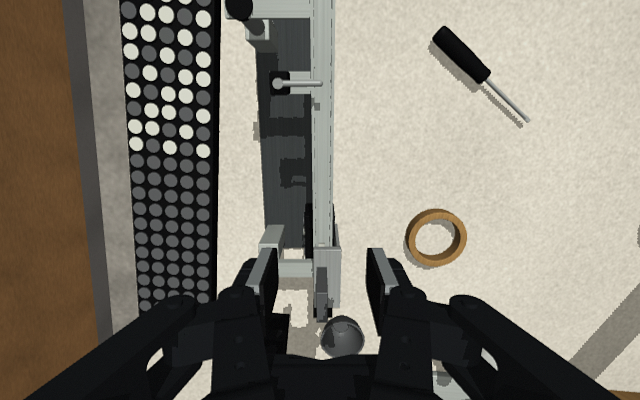

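View pics/b26.png

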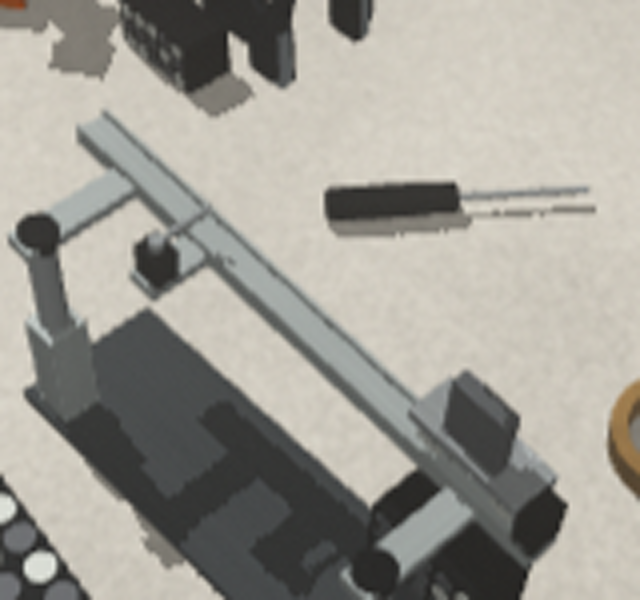

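```bash
python3 -c "
from bench import job;print(job.job_done())"
```

```text
the job is handed in; nothing more can be done
None
```

The carrier is on the rail at the low-end stop, with the catch sprung back behind it. I handed the job in at about 23 s of the 51 s allowed.

- **Setting it on the rail:** I gripped the carrier by its tab, brought the hook in from -x at the load point and lowered it in 1 mm steps. The uphill wheel touched with the rail about 1 mm above its lowest setting. The carrier did not pitch to the slope under full grip, so I eased the grip in small steps until both wheels sat in the channel. The readings between moves put the contact force at about 10 N at most. I then gripped fully again.
- **Pushing through the catch:** I kept hold all the way. The push read about 4 N when the bridge met the catch, with about 6 N sideways while the catch slid along the bridge. I let go 158 mm down from the load point, with the catch already shut, and the carrier rolled to the stop by itself.
- **Last checks:** two scene pictures a second apart showed no change around the rail, and the bridge was against the stop block. The catch was shut and the gripper was clear of everything, with force near zero.
- **Bystanders:** the foam, driver, tape, bowl and both orange look-alikes matched the first picture. The image difference flagged the bottle and the spare module. I put that down to the arm and its shadow: the bottle stood in the same place in both pictures, and the spare module, partly hidden behind the gripper in the scene view, showed in place from the side camera.
- **Disagreements:** the camera estimates of the rail height setting scattered from about -4 to +4 mm, so I relied on the felt contact instead. When the carrier pitched, its middle ended roughly 8 to 20 mm up the slope from the load point. It was still well above the catch.

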